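Load a sample into the bench analyser, then set and lock its selector

ROBOT

A 7-joint arm with a two-finger parallel gripper is mounted at the origin on the work surface. World frame = base frame: x ahead of the robot, y to its left, z up, the work surface at z = 0. Lengths are in m, angles in rad, forces in N, time in s.
With the tool pointing down it reaches from about 0.4 to 0.85 m from the base axis. Payload 4.5 kg.
Tool frame: the origin (TCP) lies between the finger pads; the fingertips stand 8 mm ahead of it and the grasp point (between the pads) lies 11 mm behind it; z points along the fingers, y is the direction in which the jaws open and shut (so a half turn about z gives the same grasp; the last joint's range is limited). The gripper opens to 88 mm and grips with 3 to 60 N. Pads are 18 mm wide; open, the fingers measure 123 mm over their backs; the gripper's body (75 mm by 187 mm) begins 45 mm behind the grasp point.
Start: joints at [-1.067, 0.689, -0.195, 1.565, 0.157, 0.902, -0.215], TCP at [0.283, 0.557, 0.247] pointing down, gripper open.
Joint ranges: [-3.01, 3.01], [-0.46, 2.08], [-1.47, 1.51], [0.13, 2.56], [-1, 4.14], [0.04, 2.09], [-2.66, 2.66]. Speed limits (rad/s): [2.57, 2.57, 3.14, 3.14, 3.14, 3.14, 3.14].

INTERFACE

Orientations are given as a unit quaternion [x, y, z, w].
In Python, from plant import r gives the robot as it stands.
- The arm moves only by the tool carry_out, never from a script. Its argument "commands" is a list that holds one entry, the list of rows, each a list of 7 numbers: the turn, a rotation vector about the tool's x, y, z in rad, then the shift along the tool's x, y, z in cm, then the finger opening in cm, from 0 to 8.81. A call has 1 to 10 rows; each row is the pose to reach, as a shift and turn from the pose commanded when the call began, along the tool's axes at that moment; what a row does not reach only later rows make up. A row lasts 1/12 s, in which the tool goes at most 41.7 mm and 7.16 degrees, less where a joint would pass 70% of its speed; a pose out of reach is approached as far as the arm can. A call with a gripper value outside its range is refused whole. The fingers move at their own pace and stop on an object; "force" is the grip in N (left out, the last holds). Time passes only in rows, so rows that repeat a pose let the fingers close. It gives the time, the measured TCP pose, the force and the opening at its end, in the units of the state.
- r.get_state(): the state, without advancing time (a new reading comes with each control period).
- r.snapshot(name): name is "scene" or "top" or "wrist"; returns a dict with "pixels" (400x640x3 uint8, red, green, blue), "mtx" (3x3 intrinsics, pixels), "xyz" and "rotation" of the camera in the world. Camera axes: x right, y down, z forward; pixel columns grow to the right and rows downward; lengths in m; the calibration is good to about 2 mm. A picture is of the moment at which its call begins. There is no depth.
- r.finish_job(): hands the job in, once; it reports no verdict.
The state is a dict: "clock": time; "q": joint angles; "qd": joint speeds; "joint_torque": joint torques, N m; "tool_pos": TCP position; "eef_rot": TCP orientation; "contact_force": force on the tool from outside, world axes, zero at the start; "moment": the same for the moment, N m; "opening": opening from 0.0 (shut) to 1.0 (fully open).
Only numpy, scipy, OpenCV 4.12 (cv2) and the standard library are available. Lean on these libraries where they do the work, as an engineer would, in place of code of your own. Each camera call takes 0.05 s, during which the arm holds its last target.

TASK

Stand the amber sample jar in the square pocket of the grey carrier where the carrier lies on the bench, then lift the loaded carrier by its upright handle and seat it fully home and level in the rectangular recess on top of the analyser (either way round). Then turn the analyser's black T-handle, still pushed in, until its pointed end faces the long raised mark, and pull the handle straight up as far as it goes to lock it. Keep the jar upright and leave the beaker, the flask and the big clear bottle where they are.

Things in the scene. Friction and masses are not known exactly. Their poses are not given: they have to be found in the camera images.
- jar_center (a point): Lidded amber glass sample jar with black lid, a plain upright cylinder 46 mm in diameter and 66 mm tall, about 0.12 kg. Point at its centre, 33 mm above its underside.
- carrier_grip (a point): Grip point in the upright dark handle of the grey carrier, 76 mm above the carrier's underside. Handle: flat post 24 mm wide (carrier x), 12 mm thick (carrier y), top at 92 mm. Carrier: base plate 112 x 62 x 6 mm, about 0.28 kg; the handle stands 32 mm to -x of its middle. Axes: x along the carrier from handle to pocket, z up.
- carrier_pocket (a point): Centre of the pocket's floor in the carrier (6 mm above the carrier's underside, 57 mm to +x of the handle's axis). Pocket 52 x 52 mm inside, walls 5 mm thick, 24 mm deep (rim 30 mm above the underside). Same axes as the carrier.
- carrier_foot (a point): Middle of the carrier's underside. Same axes as the carrier.
- bay (a point): Centre of the floor of the recess in the analyser's top: 120 mm (its x) by 70 mm (its y), 15 mm deep, floor 65 mm above the bench. The analyser is a fixed grey and white box 200 x 310 x 80 mm; x points to its far side, z up. The T-handle's axis is 160 mm to -y of the recess. Seated, the carrier lies lengthwise along x, either way round.
- handle (a point): Middle of the black T-handle, on its vertical axis, 33 mm above the analyser's top while pushed in. x axis: towards the pointed end. A level bar 16 mm wide, 22 mm high (22 to 44 mm above the top), reaching 59 mm from the axis to its point and 45 mm to its blunt end, on a round stem 20 mm thick with a collar 28 mm wide, 10 mm high. It moves up 15 mm when pulled.
- mark (a point): Middle of the long mark: a dark raised rib 32 x 7 mm, 3 mm high, on the analyser's top, 80 mm to +x (analyser axes) of the T-handle's axis. The three small round studs are other positions, not used.
- selector (a joint): Angle of the T-handle about its vertical axis, rad: 0 when the point faces the long mark, growing anticlockwise seen from above; range -2.3 to 0.5. It starts clockwise of the mark (negative). It stays where it is left (friction 0.08 N m, so an end can be pushed round with about 2 N).
- plunger (a joint): How far the T-handle is pulled up, m: 0 pushed in, 0.015 fully out and locked. A force of about 7 N pulls it and it stays out. An inner pin lets it rise only within about 0.1 rad of the mark, and once out it cannot turn.
- beaker: Bystander: glass beaker 70 mm wide, 90 mm tall. Origin at its underside.
- flask: Bystander: conical glass flask 86 mm wide, 125 mm tall. Origin at its underside.
- reagent: Bystander: clear bottle with a black cap, 72 mm wide, 150 mm tall. Origin at its underside.
There are look-alikes about, which are no part of the job. Of the things like the part that bears jar_center, leave any that is pink or yellow; of the rest the larger one is meant.

How it is judged:
By the outcome, as a careful person would: the job done as asked, in the order asked, and still so for the second after the job is handed in, with the robot touching nothing.
It also fails if it takes over 61 s, if anything falls off the work surface, if the arm or the gripper's body presses on something with over 40 N, if the wrist force passes 120 N, or if a joint passes its speed limit or range.

## Working session

There is one attempt and no reset: what is moved stays moved. The work goes in short steps, Python scripts to look and compute and a tool call to move; the robot and the scene stay as the last step left them, time stands still between calls to the robot, and variables do not carry over. Pictures are saved under pics/ and viewed, and the job is handed in when it is done.

Besides the shell and the picture viewer there is one more tool, called after ">>>" as name(argument=value, ...), one argument or row to a line, values as JSON. carry_out: Moves the arm, as the interface text tells. Its arguments: {"type":"object","properties":{"commands":{"type":"array"},"force":{"type":"number"}},"required":["commands"]}

```bash
ls; mkdir -p pics; python3 - <<'E'
from plant import r
import cv2
for n in ["scene","top","wrist"]:
    s=r.snapshot(n); cv2.imwrite(f"pics/{n}0.png",s["pixels"][:,:,::-1]); print(n,s["mtx"].tolist(),s["xyz"],s["rotation"])
print(r.get_state())
E
```

```text
pics
scene [[466.1870374402222, 0.0, 315.9865406677525], [0.0, 466.1870374402222, 194.41768073013282], [0.0, 0.0, 1.0]] [1.05435517 0.49789896 0.97878873] [ 0.28785848  0.89265014 -0.32680717 -0.11623375]
top [[466.9359187598909, 0.0, 320.38180879447793], [0.0, 466.9359187598909, 209.65356680915315], [0.0, 0.0, 1.0]] [ 0.38003229 -0.05590961  1.24630316] [-0.69469879  0.7142722  -0.06564004  0.05385353]
wrist [[317.6278831269316, 0.0, 318.5350723625133], [0.0, 317.6278831269316, 198.0901850529292], [0.0, 0.0, 1.0]] [0.2163679  0.59046594 0.38472613] [0.84298264 0.5178523  0.07543641 0.12457375]
{'clock': 0.15, 'q': array([-1.06719355,  0.68976457, -0.19456552,  1.56606034,  0.15731243,
        0.90249163, -0.21509868]), 'qd': array([-1.29520294e-04, -3.98478280e-03, -5.70527540e-04, -2.59238474e-03,
       -1.28136961e-03,  9.49301664e-04, -3.93723402e-05]), 'joint_torque': array([-2.19468129e-03, -5.27864814e+01, -1.26850661e+00, -1.53589010e+01,
       -5.25015348e-02,  3.84768908e-03,  1.16944616e-04]), 'tool_pos': array([0.28275674, 0.55688222, 0.24612387]), 'eef_rot': array([ 2.32699232e-01,  9.72548520e-01, -6.55715641e-04, -1.13864915e-04]), 'contact_force': array([-0.26462422, -0.40474937,  0.33553313]), 'moment': array([-0.01286741,  0.02003343,  0.00311066]), 'opening': 0.9988160734272796}
```

View pics/scene0.png

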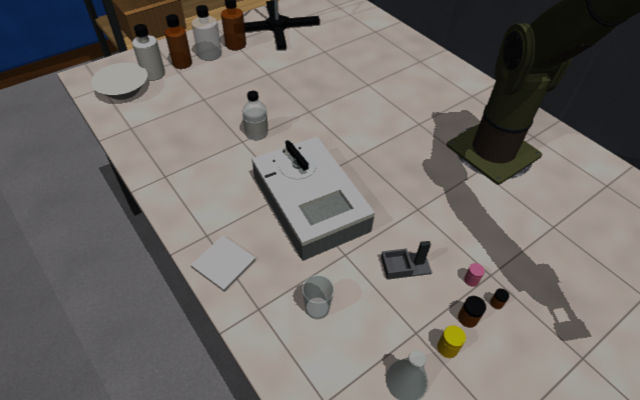

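View pics/top0.png

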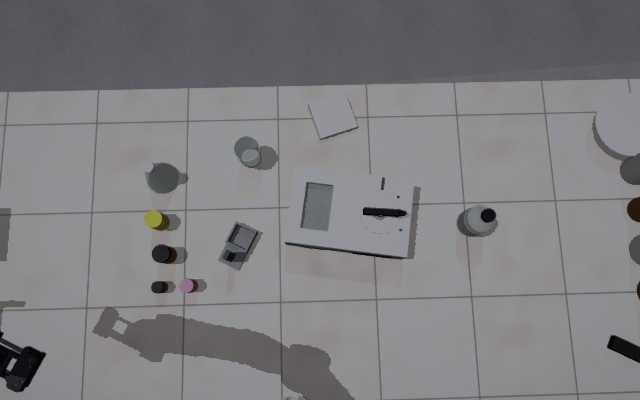

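View pics/wrist0.png

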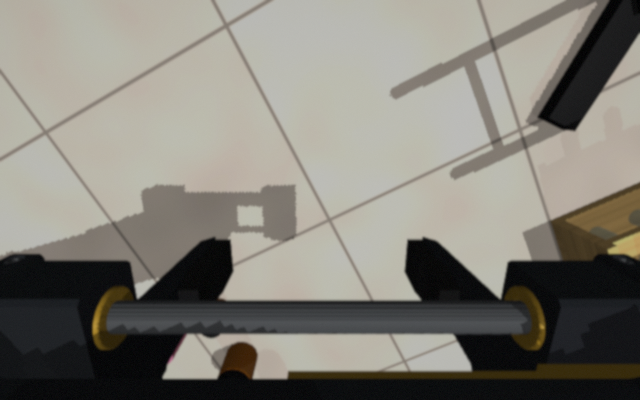

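```bash
cat > h.py <<'E'
import numpy as np, cv2, os, pickle
from scipy.spatial.transform import Rotation as R
from plant import r
def snap(n,save=None):
    s=r.snapshot(n)
    if save: cv2.imwrite(f"pics/{save}.png",s["pixels"][:,:,::-1]); pickle.dump(s,open(f"pics/{save}.pkl","wb"))
    return s
def load(f): return pickle.load(open(f"pics/{f}.pkl","rb"))
def ray(s,u,v):
    d=R.from_quat(s["rotation"]).apply(np.linalg.inv(s["mtx"])@[u,v,1.]); return np.array(s["xyz"]),d
def onz(s,u,v,z):
    o,d=ray(s,u,v); return o+d*(z-o[2])/d[2]
def proj(s,p):
    c=R.from_quat(s["rotation"]).inv().apply(np.array(p)-s["xyz"]); q=s["mtx"]@c; return q[:2]/q[2]
def tri(s1,p1,s2,p2):
    o1,d1=ray(s1,*p1);o2,d2=ray(s2,*p2)
    d1/=np.linalg.norm(d1);d2/=np.linalg.norm(d2)
    t=np.linalg.lstsq(np.c_[d1,-d2],o2-o1,rcond=None)[0]
    a=o1+t[0]*d1;b=o2+t[1]*d2
    return (a+b)/2,np.linalg.norm(a-b)
def crop(s,u0,v0,u1,v1,k,name):
    im=s["pixels"][v0:v1,u0:u1,::-1]
    im=cv2.resize(im,None,fx=k,fy=k,interpolation=cv2.INTER_CUBIC)
    im=np.clip(im.astype(float)*1.6,0,255).astype(np.uint8)
    cv2.imwrite(f"pics/{name}.png",im)
E
python3 - <<'E'
from h import *
a=snap("top","t1");b=snap("scene","s1")
crop(a,140,160,300,300,5,"ct1");crop(a,270,160,430,280,5,"ct2")
crop(b,370,225,530,345,5,"cs1");crop(b,240,120,390,260,4,"cs2")
E
```

```text
(no output)
```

View pics/ct1.png

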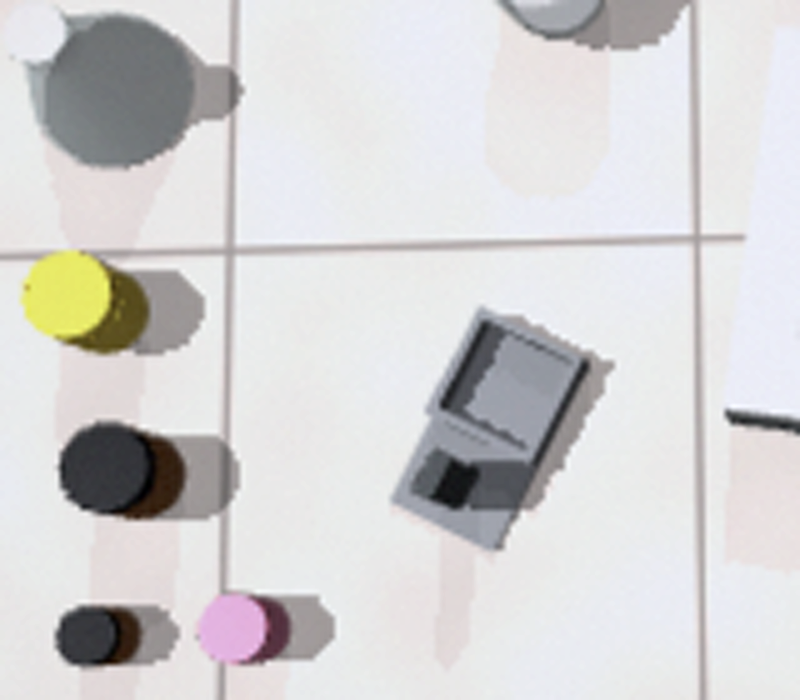

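View pics/ct2.png

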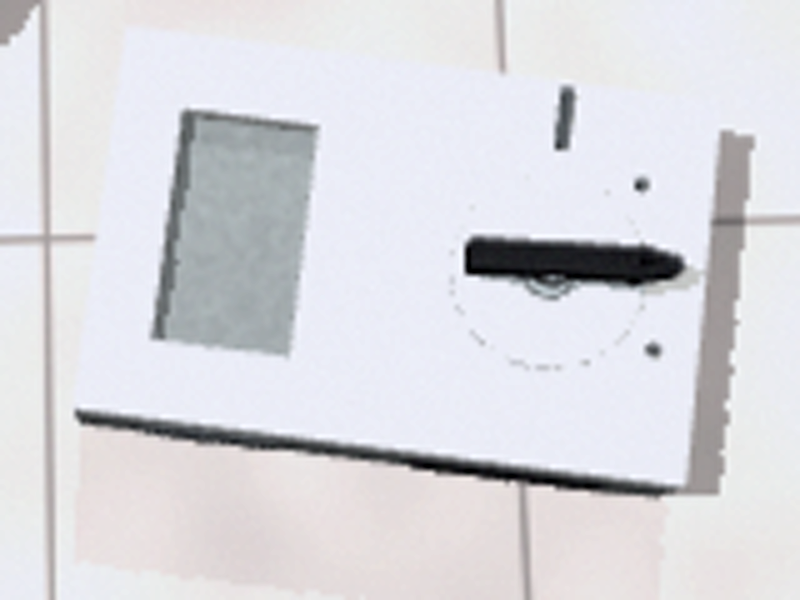

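View pics/cs1.png

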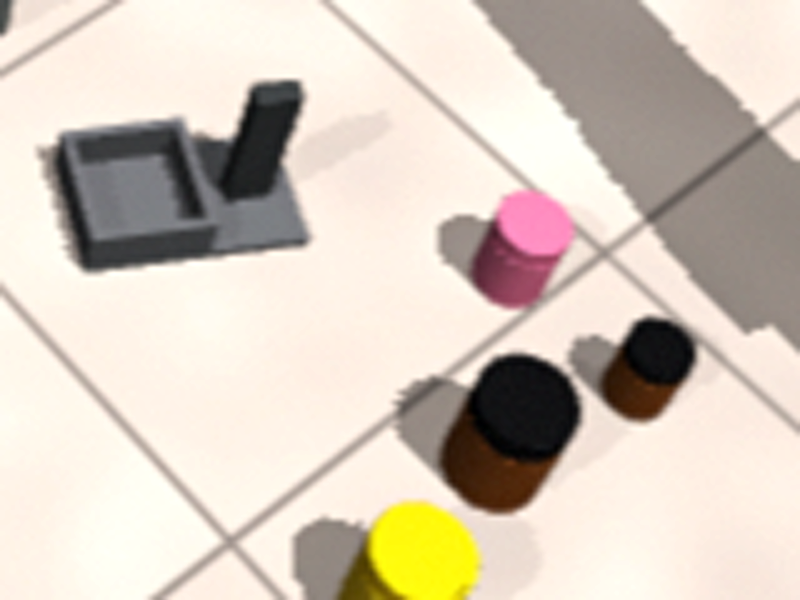

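View pics/cs2.png

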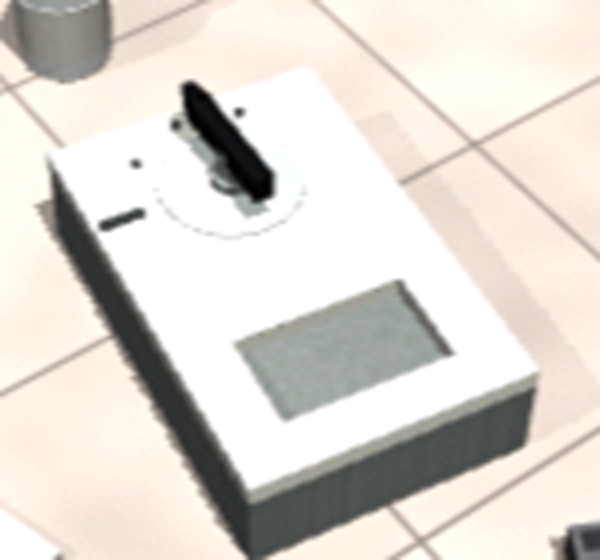

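```bash
python3 - <<'E'
from h import *
a=load("t1");b=load("s1")
np.set_printoptions(precision=4,suppress=True)
T=lambda x,y:(x/5+140-.4,y/5+160-.4)
S=lambda x,y:(x/5+370-.4,y/5+225-.4)
print("jar",onz(a,*T(106,468),.066),onz(b,*S(524,405),.066),tri(a,T(106,468),b,S(524,405)))
print("rim", [onz(a,*T(*p),.03) for p in [(482,307),(592,362),(428,410)]])
print("base",[onz(a,*T(*p),.006) for p in [(392,500),(500,550)]])
print("posttop scene",onz(b,*S(273,95),.092), proj(a,onz(b,*S(273,95),.092)), "crop",(proj(a,onz(b,*S(273,95),.092))-[139.6,159.6])*5)
print("rim scene",[onz(b,*S(*p),.03) for p in [(60,133),(183,121),(218,224),(88,238)]])
print("base scene",[onz(b,*S(*p),.006) for p in [(308,240)]])
crop(a,215,215,265,275,10,"ct3");crop(b,378,232,438,282,12,"cs3")
crop(a,140,235,190,300,9,"ct4")
T2=lambda x,y:(x/5+270-.4,y/5+160-.4)
S2=lambda x,y:(x/4+240-.4,y/4+120-.4)
print("bay top rim",[onz(a,*T2(*p),.08) for p in [(185,110),(320,126),(290,356),(152,338)]])
print("body top",[onz(a,*T2(*p),.08) for p in [(125,25),(722,100),(685,487),(77,411)]])
print("bay scene",[onz(b,*S2(*p),.08) for p in [(235,343),(402,280),(452,354),(287,420)]])
print("body scene",[onz(b,*S2(*p),.08) for p in [(48,155),(310,67),(537,376),(252,495)]])
print("mark",onz(a,*T2(565,118),.083),onz(b,*S2(122,219),.083))
print("handle tip/blunt top",onz(a,*T2(686,264),.124),onz(a,*T2(467,256),.124))
for p in [(642,184),(654,349)]: print("stud",onz(a,*T2(*p),.081))
E
```

```text
jar [0.4811 0.3254 0.066 ] [0.4858 0.3289 0.066 ] (array([0.4816, 0.3276, 0.0593]), np.float64(0.00010983311143852275))
rim [array([0.5632, 0.143 , 0.03  ]), array([0.5326, 0.0856, 0.03  ]), array([0.5097, 0.171 , 0.03  ])]
base [array([0.4652, 0.1942, 0.006 ]), array([0.4373, 0.1374, 0.006 ])]
posttop scene [0.4762 0.1596 0.092 ] [225.0718 252.4755] crop [427.3588 464.3776]
rim scene [array([0.5368, 0.0916, 0.03  ]), array([0.4829, 0.1214, 0.03  ]), array([0.5098, 0.1739, 0.03  ]), array([0.5652, 0.1437, 0.03  ])]
base scene [array([0.4667, 0.1975, 0.006 ])]
bay top rim [array([ 0.6527, -0.0452,  0.08  ]), array([ 0.6426, -0.114 ,  0.08  ]), array([ 0.5246, -0.0949,  0.08  ]), array([ 0.5356, -0.0258,  0.08  ])]
body top [array([ 0.6984, -0.0154,  0.08  ]), array([ 0.6509, -0.3211,  0.08  ]), array([ 0.4534, -0.2901,  0.08  ]), array([0.4998, 0.0125, 0.08  ])]
bay scene [array([ 0.643 , -0.1099,  0.08  ]), array([ 0.5259, -0.0909,  0.08  ]), array([ 0.5382, -0.025 ,  0.08  ]), array([ 0.6516, -0.0427,  0.08  ])]
body scene [array([ 0.6527, -0.3179,  0.08  ]), array([ 0.4553, -0.2871,  0.08  ]), array([0.5064, 0.0188, 0.08  ]), array([ 0.7   , -0.0103,  0.08  ])]
mark [ 0.6429 -0.2393  0.083 ] [ 0.645  -0.2367  0.083 ]
handle tip/blunt top [ 0.5591 -0.2883  0.124 ] [ 0.5659 -0.1814  0.124 ]
stud [ 0.6078 -0.2772  0.081 ]
stud [ 0.523  -0.2785  0.081 ]
```

View pics/ct3.png

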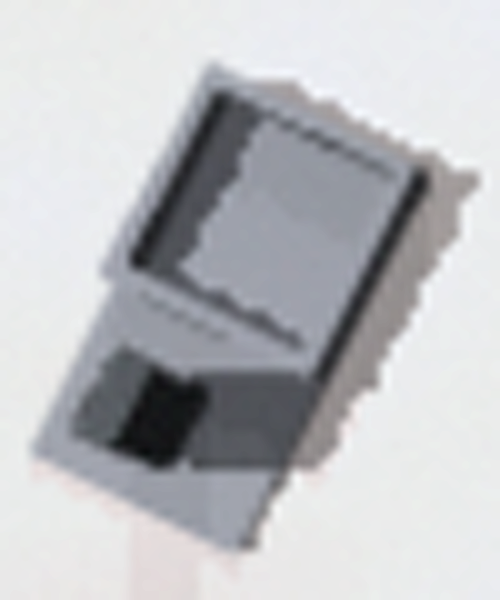

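View pics/cs3.png

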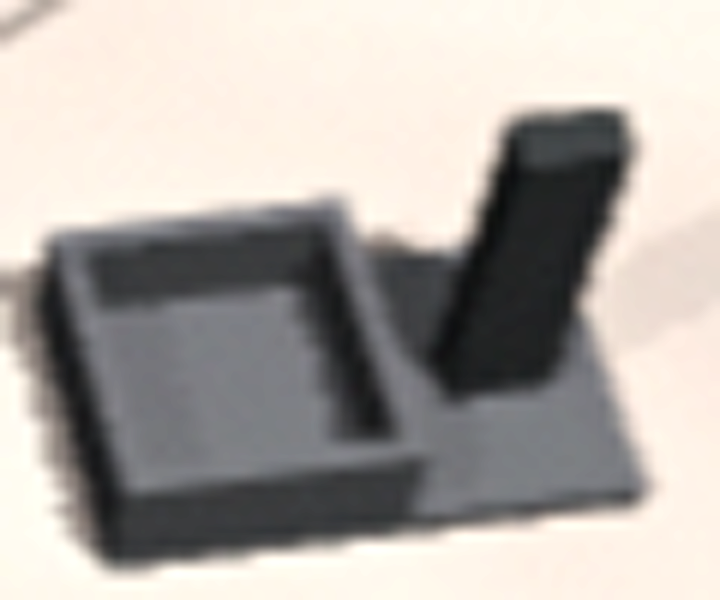

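View pics/ct4.png

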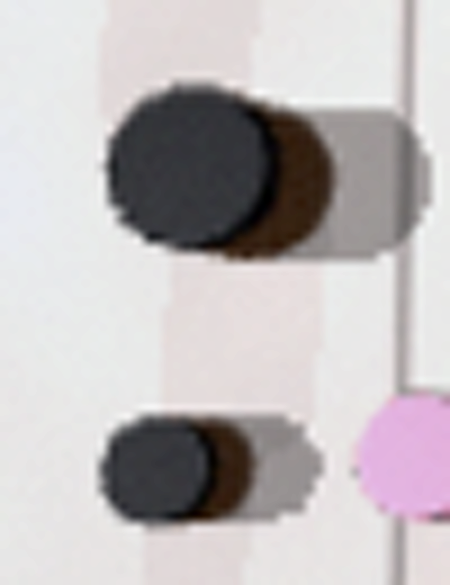

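The candidates in the top view are:
- large amber jar with black lid, (161,253)
- small amber jar, (158,287)
- pink jar, (187,285)
- yellow jar, (153,219)

The large amber jar is the one meant: it isn't pink or yellow, and it's bigger than the other amber one. The enlarged crop confirms this. The carrier yaw is about −28° and the analyser yaw about −9°. The T-handle points roughly −85° from the mark.

```bash
cat >> h.py <<'E'
np.set_printoptions(precision=4,suppress=True)
def go(p,yaw=None):
    """row (turn rad, shift cm) to reach p with tool down and tool-x at yaw deg"""
    s=r.get_state(); R0=R.from_quat(s["eef_rot"])
    x=R0.apply([1,0,0])
    if yaw is None: yaw=np.degrees(np.arctan2(x[1],x[0]))
    c,n=np.cos(np.radians(yaw)),np.sin(np.radians(yaw))
    Rt=R.from_matrix(np.array([[c,n,0],[n,-c,0],[0,0,-1]]))
    t=(R0.inv()*Rt).as_rotvec(); d=R0.inv().apply(np.array(p)-s["tool_pos"])*100
    print("clock",s["clock"],"tool",s["tool_pos"],"yawx",np.degrees(np.arctan2(x[1],x[0])),"F",s["contact_force"],"open",s["opening"]*8.81)
    print("-> turn",t,"shift cm",d,"rows",np.linalg.norm(d)/4.17,np.degrees(np.linalg.norm(t))/7.16)
E
python3 - <<'E'
from h import *
a=load("t1")
T=lambda x,y:(x/10+215-.45,y/10+215-.45)
print("post top",onz(a,*T(112,403),.092))
print("base",[onz(a,*T(*p),.006) for p in [(32,452),(250,548)]])
print("rim",[onz(a,*T(*p),.03) for p in [(208,63),(428,172),(105,270)]])
go([.483,.327,.16],152);go([.483,.327,.038],152)
E
```

```text
post top [0.4704 0.1579 0.092 ]
base [array([0.4648, 0.1948, 0.006 ]), array([0.438 , 0.1375, 0.006 ])]
rim [array([0.5636, 0.1448, 0.03  ]), array([0.5333, 0.0873, 0.03  ]), array([0.5099, 0.1714, 0.03  ])]
clock 0.25 tool [0.2828 0.5571 0.2464] yawx 153.08630424691307 F [ 0.4579 -0.5907  0.1436] open 8.844684545204657
-> turn [-0.0008  0.      0.019 ] shift cm [-28.2621 -11.4466   8.6459] rows 7.600524758056713 0.15184415395838496
clock 0.25 tool [0.2828 0.5571 0.2464] yawx 153.08630424691307 F [ 0.4579 -0.5907  0.1436] open 8.844684545204657
-> turn [-0.0008  0.      0.019 ] shift cm [-28.2618 -11.4372  20.8459] rows 8.856973672880798 0.15184415395838496
```

>>> carry_out(
  commands=[
    [[0,0,0.019,-28.26,-11.45,8.6,8.8],[0,0,0.019,-28.26,-11.45,8.6,8.8],[0,0,0.019,-28.26,-11.45,8.6,8.8],[0,0,0.019,-28.26,-11.45,8.6,8.8],[0,0,0.019,-28.26,-11.45,8.6,8.8],[0,0,0.019,-28.26,-11.45,8.6,8.8],[0,0,0.019,-28.26,-11.45,8.6,8.8],[0,0,0.019,-28.26,-11.45,8.6,8.8],[0,0,0.019,-28.26,-11.45,8.6,8.8],[0,0,0.019,-28.26,-11.45,8.6,8.8]],
  ],
  force=20,
)

```text
clock: 1.08
tool_pos: [0.4842, 0.3253, 0.1601]
eef_rot: [0.244, 0.97, -0.001, -0.0]
contact_force: [-0.5, 1.0, -0.1]
opening: 0.997
```

```bash
python3 - <<'E'
from h import *
go([.483,.327,.038],152)
snap("wrist","w1")
E
```

```text
clock 1.0833 tool [0.4842 0.3253 0.1601] yawx 151.75925189158158 F [-0.5151  1.0413 -0.0754] open 8.779504721134655
-> turn [-0.0013  0.0002 -0.0042] shift cm [ 0.1881  0.1128 12.2117] rows 2.9289352932126778 0.03516858486524688
```

View pics/w1.png

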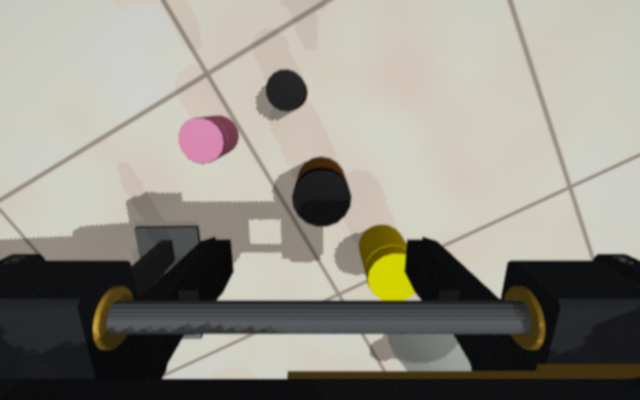

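```bash
python3 - <<'E'
from h import *
w=load("w1");t=load("t1")
print("jar wrist",onz(w,321.5,197,.066),"yellow",onz(t,153,219,.066))
E
```

```text
jar wrist [0.4805 0.3294 0.066 ] yellow [0.5686 0.3476 0.066 ]
```

>>> carry_out(
  commands=[
    [[0,0,0,0.15,0.1,4,8.8],[0,0,0,0.15,0.1,8,8.8],[0,0,0,0.15,0.1,11,8.8],[0,0,0,0.15,0.1,12.2,8.8],[0,0,0,0.15,0.1,12.2,8.8]],
  ],
)

```text
clock: 1.55
tool_pos: [0.4796, 0.3297, 0.0365]
eef_rot: [0.24, 0.971, -0.001, -0.002]
contact_force: [0.9, 0.0, 0.2]
opening: 0.997
```

>>> carry_out(
  commands=[
    [[0,0,0,0,0,0,4.0],[0,0,0,0,0,0,4.0],[0,0,0,0,0,0,4.0],[0,0,0,0,0,0,4.0],[0,0,0,0,0,0,4.0],[0,0,0,0,0,0,4.0],[0,0,0,0,0,0,4.0],[0,0,0,0,0,0,4.0]],
  ],
  force=20,
)

```text
clock: 2.22
tool_pos: [0.4825, 0.3289, 0.0393]
eef_rot: [0.242, 0.97, 0.0, 0.0]
contact_force: [-0.1, -1.3, 4.7]
opening: 0.518
```

```bash
python3 - <<'E'
from h import *
go([.4816,.3275,.13],152)
go([.522,.131,.13],152)
E
```

```text
clock 2.2167 tool [0.4825 0.3289 0.0393] yawx 151.98329841692302 F [-0.0732 -1.2888  4.7476] open 4.559347359645302
-> turn [ 0.0006  0.0004 -0.0003] shift cm [ 0.0111 -0.1627 -9.0716] rows 2.1758041272160558 0.006187559403596898
clock 2.2167 tool [0.4825 0.3289 0.0393] yawx 151.98329841692302 F [-0.0732 -1.2888  4.7476] open 4.559347359645302
-> turn [ 0.0006  0.0004 -0.0003] shift cm [-12.7857 -15.6122  -9.0754] rows 5.30609559071029 0.006187559403596898
```

>>> carry_out(
  commands=[
    [[0,0,0,0,0,-2,4.0],[0,0,0,0,0,-6,4.0],[0,0,0,0,0,-10,4.0],[0,0,0,-3,-3.7,-11,4.0],[0,0,0,-6,-7.4,-11,4.0],[0,0,0,-9,-11,-11,4.0],[0,0,0,-12,-14.6,-11,4.0],[0,0,0,-12.8,-15.6,-11,4.0],[0,0,0,-12.8,-15.6,-11,4.0],[0,0,0,-12.8,-15.6,-11,4.0]],
  ],
)

```text
clock: 3.05
tool_pos: [0.5224, 0.1275, 0.1484]
eef_rot: [0.245, 0.97, -0.001, -0.0]
contact_force: [0.5, 0.4, -0.2]
opening: 0.517
```

```bash
python3 - <<'E'
from h import *
go([.522,.131,.09],152)
a=snap("top","t2");b=snap("scene","s2");snap("wrist","w2")
crop(a,190,190,270,280,6,"ct5");crop(b,360,180,450,290,5,"cs5")
E
```

```text
clock 3.05 tool [0.5224 0.1275 0.1484] yawx 151.65140914383264 F [ 0.5481  0.4063 -0.2117] open 4.552266847927559
-> turn [-0.0018  0.0003 -0.0061] shift cm [0.1976 0.2972 5.8443] rows 1.404109843644354 0.05078418086865872
```

View pics/ct5.png

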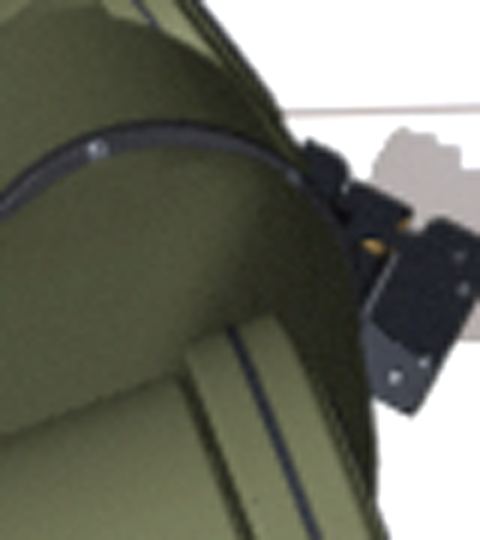

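View pics/cs5.png

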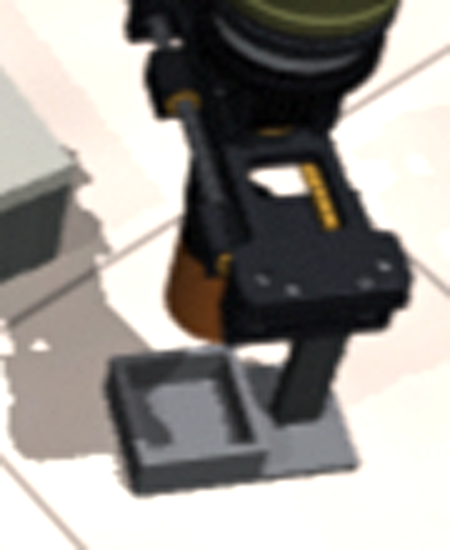

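View pics/w2.png

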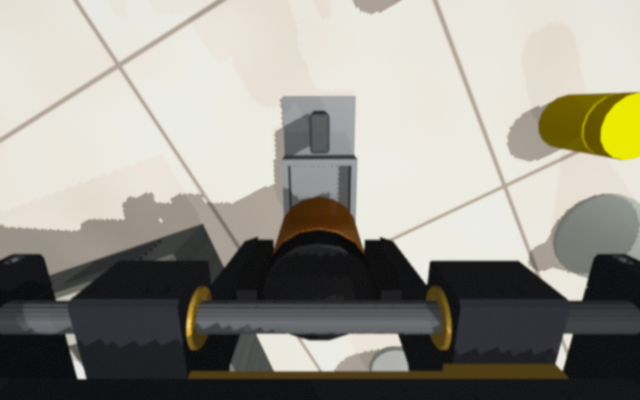

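```bash
python3 - <<'E'
from h import *
w=load("w2"); crop(w,260,80,380,220,5,"cw2")
E
```

```text
(no output)
```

View pics/cw2.png

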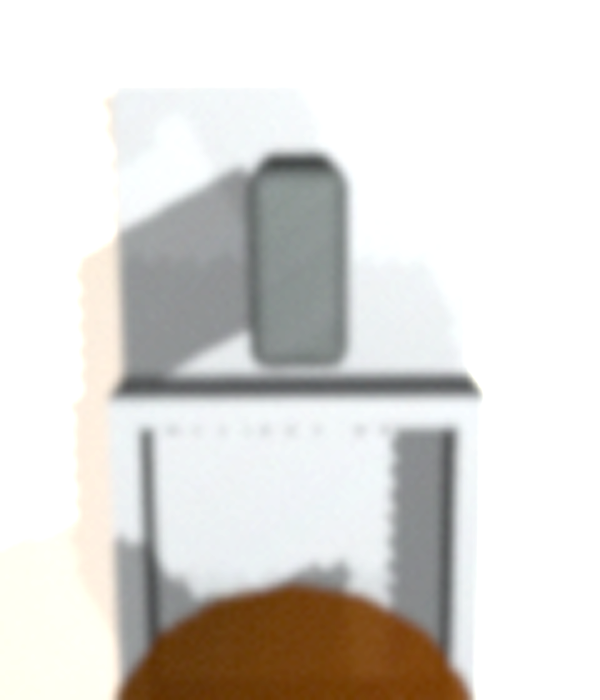

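```bash
python3 - <<'E'
from h import *
w=load("w2"); P=lambda x,y:(x/5+260-.4,y/5+80-.4)
post=onz(w,*P(300,265),.092); c1=onz(w,*P(110,397),.03);c2=onz(w,*P(480,397),.03)
pl=[onz(w,*P(*p),.092) for p in [(252,168),(348,168),(348,362),(252,362)]]
print("post",post,"dims",np.linalg.norm(pl[0]-pl[1]),np.linalg.norm(pl[1]-pl[2]))
print("rim",c1,c2,np.linalg.norm(c1-c2)); m=(c1+c2)/2
d=c2-c1; y=np.degrees(np.arctan2(d[1],d[0])); print("jaw-dir yaw",y)
for yaw in (y-90,-28.):
  x=np.array([np.cos(np.radians(yaw)),np.sin(np.radians(yaw)),0]); print(yaw,"pocket from rim",m+x*.031,"from post",post+x*.057, "post->rim",(m-post)@x)
# jar sides in view: scan a row for jar
im=w["pixels"].astype(int); 
for v in (215,220,225):
  row=im[v]; print(v,[u for u in range(265,375) if row[u][0]>row[u][2]*2][::1][:1],[u for u in range(265,375) if row[u][0]>row[u][2]*2][-1:])
E
```

```text
post [0.4716 0.1593 0.092 ] dims 0.011418973866116032 0.02308837710860585
rim [0.4808 0.1196 0.03  ] [0.5091 0.173  0.03  ] 0.06038971399803132
jaw-dir yaw 62.0516882080012
-27.948311791998798 pocket from rim [0.5223 0.1318 0.03  ] from post [0.522  0.1326 0.092 ] post->rim 0.026658108309631758
-28.0 pocket from rim [0.5223 0.1318 0.03  ] from post [0.522  0.1325 0.092 ] post->rim 0.026658573418238067
215 [287] [350]
220 [284] [352]
225 [283] [354]
```

>>> carry_out(
  commands=[
    [[0,0,-0.006,0.22,0.33,2,4.0],[0,0,-0.006,0.22,0.33,5,4.0],[0,0,-0.006,0.22,0.33,6.8,4.0],[0,0,-0.006,0.22,0.33,6.8,4.0],[0,0,-0.006,0.22,0.33,6.8,4.0],[0,0,-0.006,0.22,0.33,6.8,4.0]],
  ],
)

```text
clock: 3.7
tool_pos: [0.5219, 0.1364, 0.0815]
eef_rot: [0.238, 0.971, 0.001, 0.0]
contact_force: [0.5, -0.2, -0.1]
opening: 0.514
```

```bash
python3 - <<'E'
from h import *
go([.522,.1315,.046],152)
w=snap("wrist","w3");b=snap("scene","s3");crop(b,360,180,450,290,5,"cs6")
crop(w,220,60,420,360,2,"cw3")
E
```

```text
clock 3.7 tool [0.5219 0.1364 0.0815] yawx 152.44037277927663 F [ 0.4954 -0.1659 -0.0841] open 4.530736845249926
-> turn [0.0015 0.0005 0.0077] shift cm [-0.2301 -0.4389  3.554 ] rows 0.8605304786357447 0.06277664246024095
```

View pics/cs6.png

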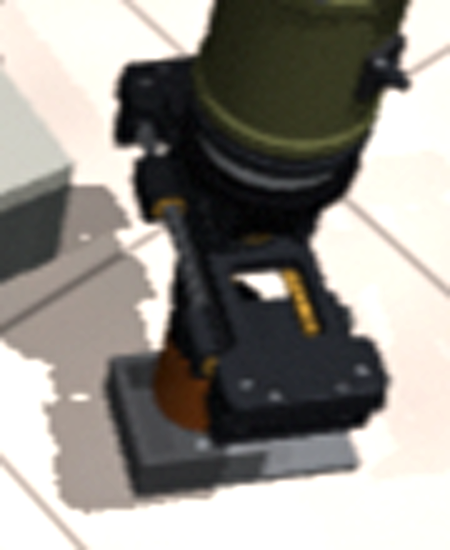

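View pics/cw3.png

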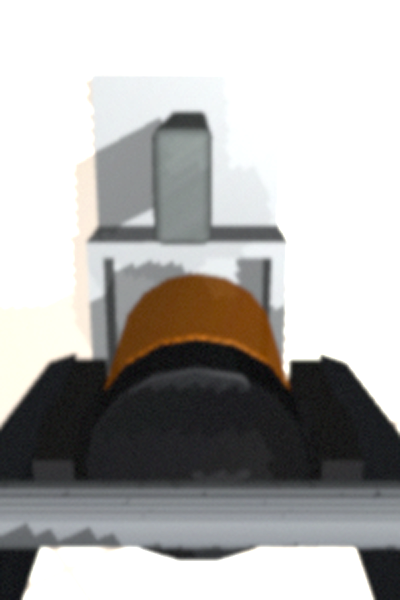

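```bash
python3 - <<'E'
from h import *
go([.522,.1315,.046],152)
print(r.get_state()["qd"])
w=load("w3")
P=lambda x,y:(x/2+220-.25,y/2+60-.25)
c1=onz(w,*P(89,241),.03);c2=onz(w,*P(285,241),.03);print(c1,c2,np.linalg.norm(c1-c2),(c1+c2)/2+.031*np.array([.883,-.469,0]))
print("post",onz(w,*P(183,187),.092))
E
```

```text
clock 3.8 tool [0.5224 0.1359 0.082 ] yawx 152.38049943348508 F [ 0.89   -0.5446 -1.1499] open 4.56770283174828
-> turn [0.0021 0.0015 0.0066] shift cm [-0.1624 -0.4137  3.5986] rows 0.8695351292173572 0.057063263008801296
[ 0.0069 -0.003   0.0029  0.0039  0.0013 -0.0036 -0.0024]
[0.481  0.1199 0.03  ] [0.5089 0.1733 0.03  ] 0.06027587535631597 [0.5224 0.1321 0.03  ]
post [0.4719 0.1589 0.092 ]
```

>>> carry_out(
  commands=[
    [[0,0,0.007,-0.17,-0.39,0,4.0],[0,0,0.007,-0.17,-0.39,0,4.0],[0,0,0.007,-0.17,-0.39,0,4.0],[0,0,0.007,-0.17,-0.39,0,4.0]],
  ],
)

```text
clock: 4.13
tool_pos: [0.5215, 0.1306, 0.0811]
eef_rot: [0.243, 0.97, 0.0, 0.0]
contact_force: [0.2, -0.3, -0.6]
opening: 0.517
```

```bash
python3 - <<'E'
from h import *
go([.5223,.1318,.046],152)
E
```

```text
clock 4.1333 tool [0.5215 0.1306 0.0811] yawx 151.9104149622696 F [ 0.1852 -0.3087 -0.551 ] open 4.55457209382113
-> turn [ 0.0005  0.0004 -0.0016] shift cm [-0.011   0.143   3.5072] rows 0.8417553829080806 0.013472175690199846
```

>>> carry_out(
  commands=[
    [[0,0,0,0,0.05,1,4.0],[0,0,0,0,0.05,1.5,4.0],[0,0,0,0,0.05,2.0,4.0],[0,0,0,0,0.05,2.4,4.0],[0,0,0,0,0.05,2.8,4.0],[0,0,0,0,0.05,3.1,4.0],[0,0,0,0,0.05,3.3,4.0],[0,0,0,0,0.05,3.4,4.0],[0,0,0,0,0.05,3.4,4.0]],
  ],
)

```text
clock: 4.88
tool_pos: [0.5215, 0.1312, 0.0465]
eef_rot: [0.242, 0.97, -0.0, -0.0]
contact_force: [-0.1, -0.1, -1.2]
opening: 0.515
```

```bash
python3 - <<'E'
from h import *
go([.5223,.1318,.046],152)
w=snap("wrist","w4");b=snap("scene","s4");crop(b,360,180,450,290,5,"cs7")
crop(w,220,60,420,360,2,"cw4")
E
```

```text
clock 4.8833 tool [0.5215 0.1312 0.0465] yawx 151.9433957398123 F [-0.15   -0.1017 -1.18  ] open 4.539901498175948
-> turn [-0.     -0.0001 -0.001 ] shift cm [-0.0451  0.0874  0.0547] rows 0.027000962355004432 0.007976459494856269
```

View pics/cs7.png

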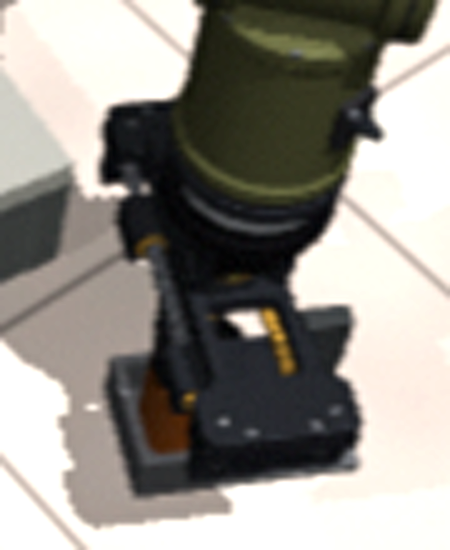

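View pics/cw4.png

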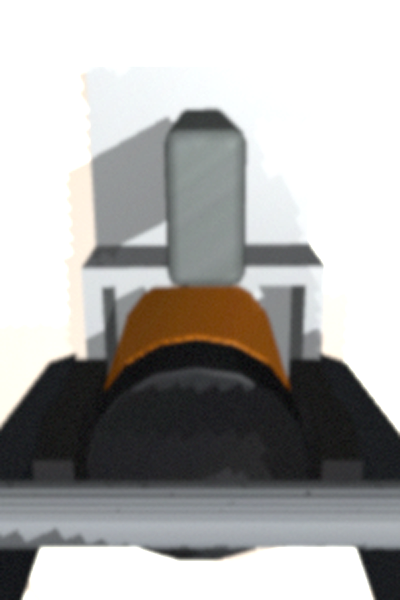

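>>> carry_out(
  commands=[
    [[0,0,0,0,0,0.1,4.0],[0,0,0,0,0,0.1,4.0],[0,0,0,0,0,0.1,6.5],[0,0,0,0,0,0.1,6.5],[0,0,0,0,0,0.1,6.5],[0,0,0,0,0,0.1,6.5],[0,0,0,0,0,-3,6.5],[0,0,0,0,0,-7,6.5],[0,0,0,0,0,-11,6.5],[0,0,0,0,0,-11,6.5]],
  ],
)

```text
clock: 5.82
tool_pos: [0.5252, 0.1326, 0.163]
eef_rot: [0.243, 0.97, 0.003, 0.005]
contact_force: [-0.2, 1.0, -0.0]
opening: 0.738
```

```bash
python3 - <<'E'
from h import *
w=snap("wrist","w5");b=snap("scene","s5");crop(b,360,180,450,290,5,"cs8")
go([.4718,.159,.12],152)
E
```

```text
clock 5.9167 tool [0.5225 0.1314 0.1584] yawx 151.91518533286848 F [-0.5041 -0.7122 -0.8885] open 6.508449533725459
-> turn [ 0.0028  0.0026 -0.0015] shift cm [5.7886 0.0392 3.8256] rows 1.6639378811335843 0.03282194402351607
```

View pics/cs8.png

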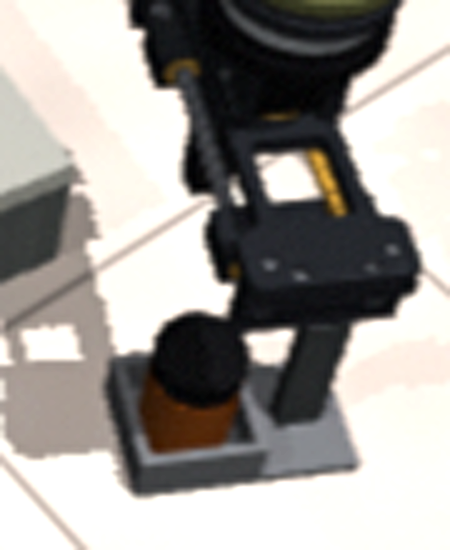

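View pics/w5.png

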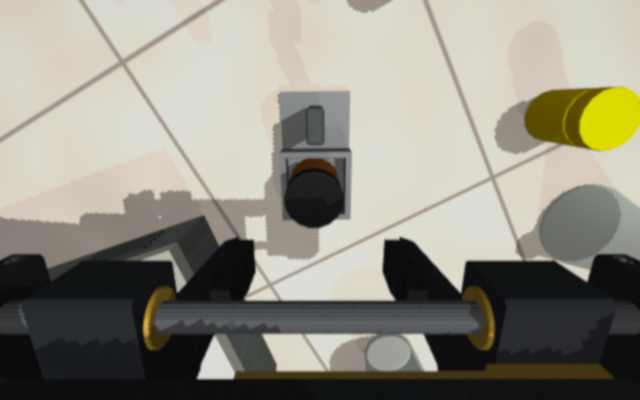

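>>> carry_out(
  commands=[
    [[0,0,0,3,0.04,0.5,5],[0,0,0,5.79,0.04,2,5],[0,0,0,5.79,0.04,3,5],[0,0,0,5.79,0.04,4,5],[0,0,0,5.79,0.04,4,5],[0,0,0,5.79,0.04,4,5]],
  ],
)

```text
clock: 6.42
tool_pos: [0.4697, 0.1584, 0.1156]
eef_rot: [0.242, 0.97, -0.001, -0.001]
contact_force: [0.8, 0.4, 0.4]
opening: 0.573
```

```bash
python3 - <<'E'
from h import *
w=snap("wrist","w6");crop(w,220,60,420,360,2,"cw6")
go([.4718,.159,.065],152)
E
```

```text
clock 6.4667 tool [0.4703 0.1584 0.1161] yawx 151.92395131549523 F [ 0.2559 -0.2847  0.0066] open 5.042067391908088
-> turn [-0.0014 -0.0009 -0.0013] shift cm [-0.1109  0.128   5.1119] rows 1.2265418771933576 0.016827847471116538
```

View pics/w6.png

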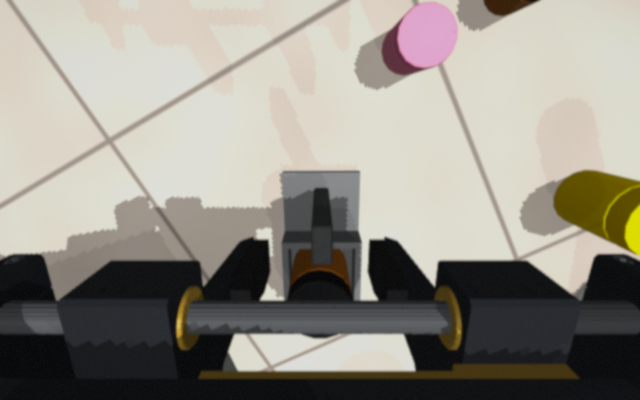

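>>> carry_out(
  commands=[
    [[0,0,0,-0.1,0.1,2,5],[0,0,0,-0.1,0.1,4,5],[0,0,0,-0.1,0.1,5.1,5],[0,0,0,-0.1,0.1,5.1,5],[0,0,0,-0.1,0.1,5.1,5],[0,0,0,-0.1,0.1,5.1,5]],
  ],
)

```text
clock: 6.97
tool_pos: [0.4725, 0.1592, 0.0664]
eef_rot: [0.243, 0.97, 0.0, 0.0]
contact_force: [0.3, -0.9, 0.7]
opening: 0.569
```

>>> carry_out(
  commands=[
    [[0,0,0,0,0,0,3],[0,0,0,0,0,0,2],[0,0,0,0,0,0,1],[0,0,0,0,0,0,0.5],[0,0,0,0,0,0,0.5],[0,0,0,0,0,0,0.5],[0,0,0,0,0,0,0.5],[0,0,0,0,0,0,0.5],[0,0,0,0,0,0,0.5],[0,0,0,0,0,0,0.5]],
  ],
  force=55,
)

```text
clock: 7.8
tool_pos: [0.472, 0.1592, 0.0658]
eef_rot: [0.242, 0.97, 0.0, 0.0]
contact_force: [0.3, 0.1, 1.8]
opening: 0.129
```

```bash
python3 - <<'E'
from h import *
go([.4718,.159,.065],152)
E
```

```text
clock 7.8 tool [0.472  0.1592 0.0658] yawx 151.94124409060817 F [0.2864 0.0707 1.8231] open 1.1353501605373997
-> turn [ 0.0001  0.0001 -0.001 ] shift cm [ 0.0093 -0.0283  0.0813] rows 0.020751965760309916 0.00830241871368631
```

>>> carry_out(
  commands=[
    [[0,0,0,0,0,-0.3,0.5],[0,0,0,0,0,-1,0.5],[0,0,0,0,0,-2.5,0.5],[0,0,0,0,0,-4.5,0.5],[0,0,0,0,0,-7,0.5],[0,0,0,0,0,-9.5,0.5],[0,0,0,0,0,-11.5,0.5],[0,0,0,0,0,-12.5,0.5],[0,0,0,0,0,-12.5,0.5],[0,0,0,0,0,-12.5,0.5]],
  ],
)

```text
clock: 8.63
tool_pos: [0.4718, 0.1589, 0.191]
eef_rot: [0.243, 0.97, 0.0, 0.0]
contact_force: [-0.1, 0.4, -4.0]
opening: 0.128
```

```bash
python3 - <<'E'
from h import *
b=snap("scene","s9");crop(b,360,150,460,270,5,"cs9")
go([.557,-.0625,.19],171)
E
```

```text
clock 8.6833 tool [0.4714 0.1588 0.1903] yawx 151.93236375101395 F [-0.5314 -0.0456 -2.9965] open 1.2121697021374738
-> turn [-0.0009 -0.0009 -0.3328] shift cm [-17.9681 -15.4953   0.0349] rows 5.689871780283119 2.663093109584135
```

View pics/cs9.png

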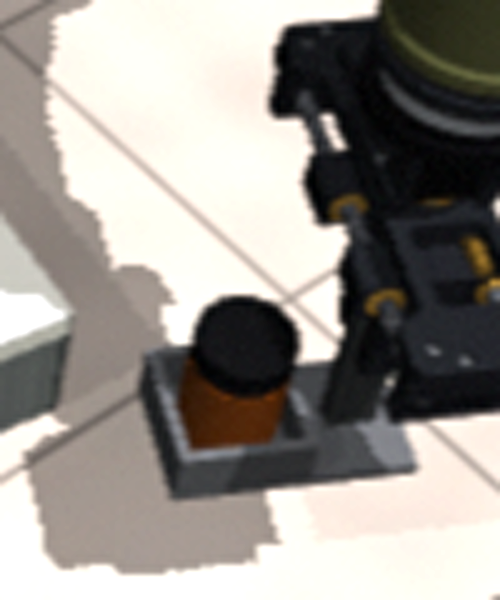

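Lifted and level. Next I'll bring it over the recess.

>>> carry_out(
  commands=[
    [[0,0,-0.03,-0.9,-0.8,0,0.5],[0,0,-0.08,-3,-2.6,0,0.5],[0,0,-0.14,-6,-5.2,0,0.5],[0,0,-0.2,-9.5,-8.2,0,0.5],[0,0,-0.26,-13,-11.2,0,0.5],[0,0,-0.31,-16,-13.8,0,0.5],[0,0,-0.333,-17.5,-15.1,0,0.5],[0,0,-0.333,-17.97,-15.5,0,0.5],[0,0,-0.333,-17.97,-15.5,0,0.5],[0,0,-0.333,-17.97,-15.5,0,0.5]],
  ],
)

```text
clock: 9.52
tool_pos: [0.5565, -0.0612, 0.1895]
eef_rot: [0.078, 0.997, 0.001, -0.001]
contact_force: [-0.8, 0.2, -3.2]
opening: 0.129
```

```bash
python3 - <<'E'
from h import *
b=snap("scene","s10");crop(b,260,130,400,260,5,"cs10");w=snap("wrist","w10");a=snap("top","t10");crop(a,270,160,400,280,5,"ct10")
go([.557,-.0625,.16],171)
E
```

```text
clock 9.6667 tool [ 0.5569 -0.0596  0.1904] yawx 171.22495790841194 F [ 0.0188  0.6222 -2.8608] open 1.1283080629383544
-> turn [ 0.0011 -0.0014  0.0039] shift cm [-0.0539 -0.2853  3.0399] rows 0.7323169149330058 0.03450444574078264
```

View pics/cs10.png

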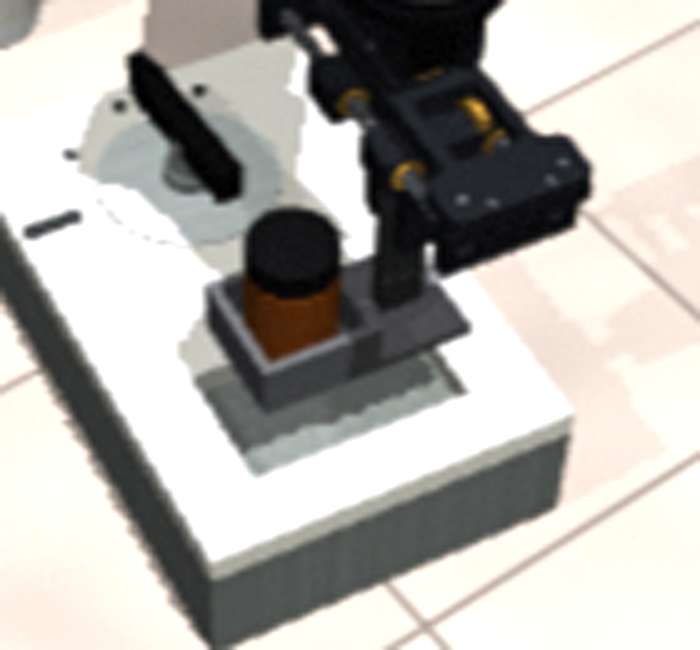

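View pics/w10.png

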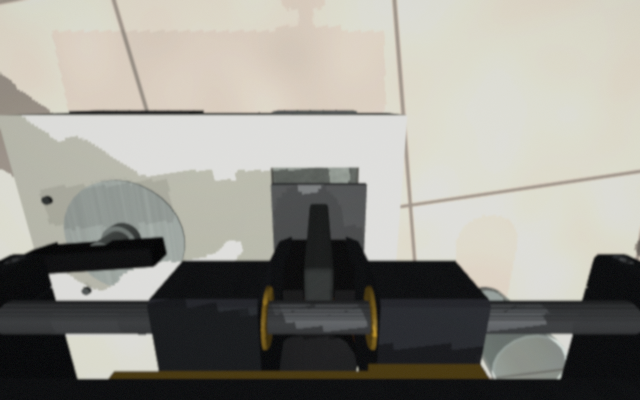

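View pics/ct10.png

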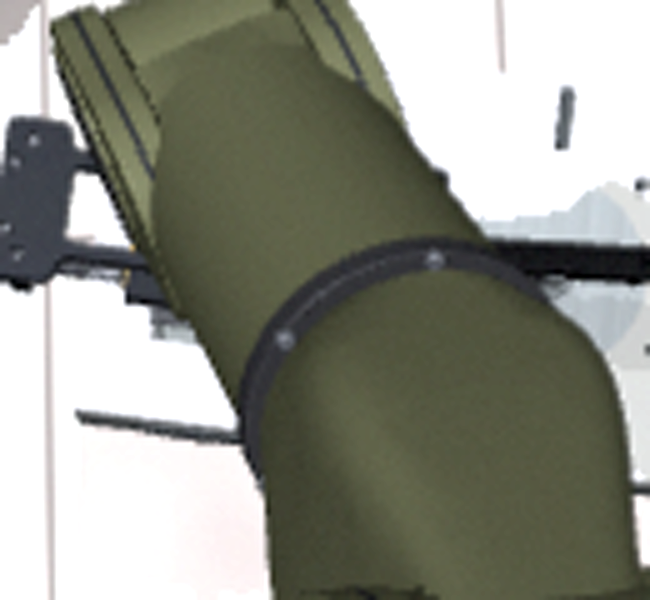

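```bash
python3 - <<'E'
from h import *
w=load("w10");crop(w,250,150,380,215,6,"cw10")
E
```

```text
(no output)
```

View pics/cw10.png

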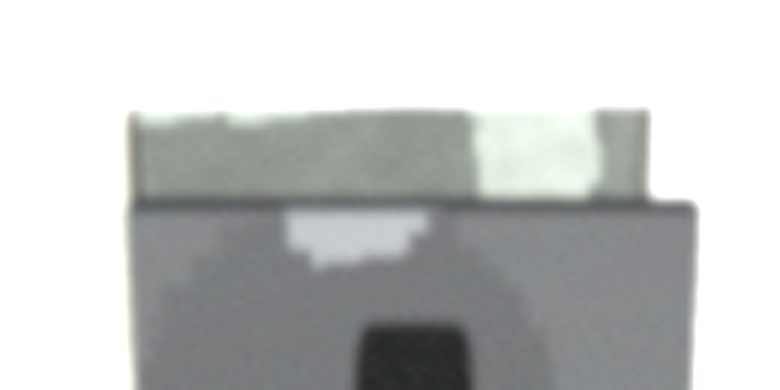

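```bash
python3 - <<'E'
from h import *
w=load("w10");P=lambda x,y:(x/6+250-.42,y/6+150-.42)
c1,c2=[onz(w,*P(*p),.08) for p in [(131,110),(650,110)]]
k1,k2=[onz(w,*P(*p),.1302) for p in [(133,205),(696,205)]]
for n,a,b,L in (("bay",c1,c2,.06),("car",k1,k2,.056)):
    d=b-a; y=np.degrees(np.arctan2(d[1],d[0]))-90
    x=np.array([np.cos(np.radians(y)),np.sin(np.radians(y)),0])
    print(n,a,b,"width",np.linalg.norm(d),"yaw",y,"centre",(a+b)/2+x*L, "handle for it",(a+b)/2+x*(L-.032))
E
```

```text
bay [ 0.5261 -0.0933  0.08  ] [ 0.5366 -0.0254  0.08  ] width 0.06874231013458144 yaw -8.845378818693845 centre [ 0.5906 -0.0686  0.08  ] handle for it [ 0.559  -0.0636  0.08  ]
car [ 0.5276 -0.0862  0.1302] [ 0.5369 -0.0265  0.1302] width 0.06039605765337004 yaw -8.848362080667584 centre [ 0.5876 -0.0649  0.1302] handle for it [ 0.556  -0.06    0.1302]
```

```bash
python3 - <<'E'
from h import *
go([.559,-.0632,.155],171.1)
E
```

```text
clock 9.6667 tool [ 0.5569 -0.0596  0.1904] yawx 171.22495790841194 F [ 0.0188  0.6222 -2.8608] open 1.1283080629383544
-> turn [ 0.0011 -0.0014  0.0022] shift cm [-0.2629 -0.3245  3.5396] rows 0.8547116657128654 0.022542730790298924
```

>>> carry_out(
  commands=[
    [[0,0,0,-0.1,-0.1,0.6,0.5],[0,0,0,-0.2,-0.2,1.8,0.5],[0,0,0,-0.24,-0.26,2.9,0.5],[0,0,0,-0.24,-0.26,3.5,0.5],[0,0,0,-0.24,-0.26,3.5,0.5],[0,0,0,-0.24,-0.26,3.5,0.5],[0,0,0,-0.24,-0.26,3.5,0.5],[0,0,0,-0.24,-0.26,3.5,0.5]],
  ],
)

```text
clock: 10.33
tool_pos: [0.56, -0.0649, 0.1561]
eef_rot: [0.078, 0.997, 0.0, 0.0]
contact_force: [0.6, 0.3, -2.6]
opening: 0.131
```

```bash
python3 - <<'E'
from h import *
go([.559,-.0632,.14],171.1)
b=snap("scene","s11");crop(b,270,150,390,260,6,"cs11");w=snap("wrist","w11");crop(w,250,150,380,215,6,"cw11")
go([.559,-.0632,.14],171.1)
E
```

```text
clock 10.3333 tool [ 0.56   -0.0649  0.1561] yawx 171.01806226564022 F [ 0.6464  0.3311 -2.6215] open 1.158371270128821
-> turn [ 0.0004  0.0009 -0.0014] shift cm [0.1243 0.1569 1.6084] rows 0.3886803717727419 0.01378572863975689
clock 10.4333 tool [ 0.5599 -0.0651  0.1561] yawx 171.00909390679385 F [ 0.1329  0.3091 -2.3166] open 1.2004718450144927
-> turn [ 0.0002  0.0009 -0.0016] shift cm [0.1213 0.1703 1.6149] rows 0.3904915750918963 0.014882495714274684
```

View pics/cs11.png

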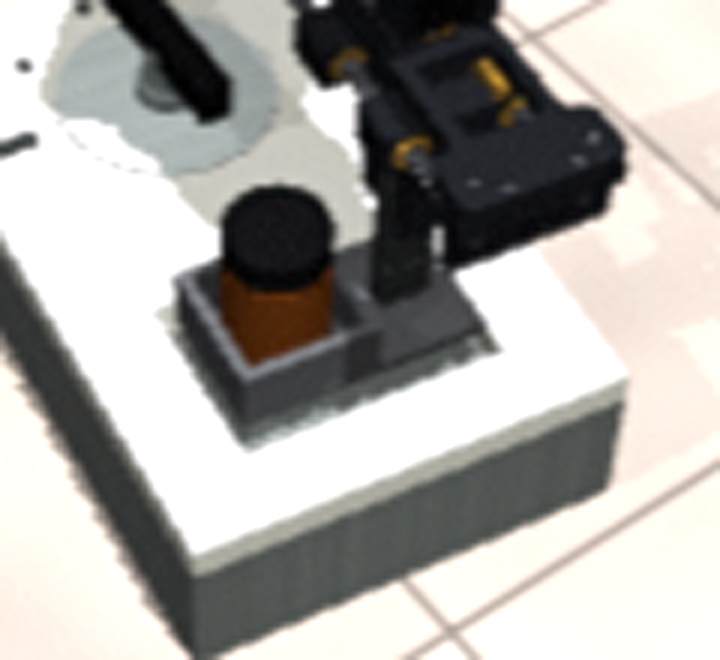

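View pics/cw11.png

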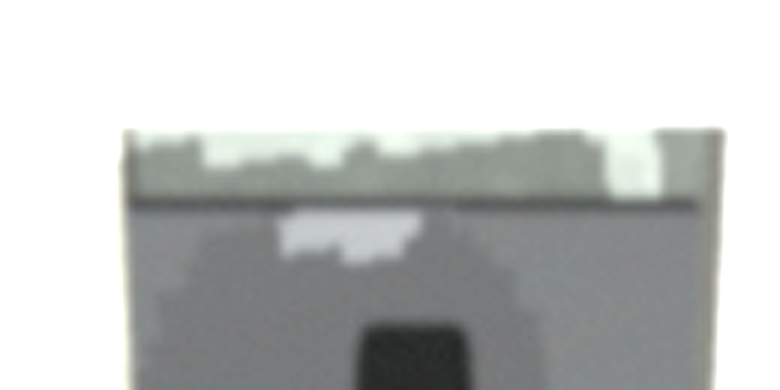

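```bash
python3 - <<'E'
from h import *
w=load("w11");P=lambda x,y:(x/6+250-.42,y/6+150-.42)
c1,c2=[onz(w,*P(*p),.08) for p in [(125,130),(723,130)]]
k1,k2=[onz(w,*P(*p),.0963) for p in [(130,203),(698,203)]]
for n,a,b,L in (("bay",c1,c2,.06),("car",k1,k2,.056)):
    d=b-a; y=np.degrees(np.arctan2(d[1],d[0]))-90
    x=np.array([np.cos(np.radians(y)),np.sin(np.radians(y)),0])
    print(n,a,b,"width",np.linalg.norm(d),"yaw",y,"centre",(a+b)/2+x*L)
b=load("s11");S=lambda x,y:(x/6+270-.42,y/6+150-.42)
# scene: carrier pocket rim z = .0903+.03
print("rim scene",[onz(b,*S(*p),.1203) for p in [(177,280),(245,372)]],"exp centre pocket",)
E
```

```text
bay [ 0.526  -0.0934  0.08  ] [ 0.5367 -0.0256  0.08  ] width 0.06865336287974329 yaw -8.961968427385912 centre [ 0.5906 -0.0689  0.08  ]
car [ 0.5309 -0.0915  0.0963] [ 0.5404 -0.0313  0.0963] width 0.0609479720070846 yaw -8.96182198880588 centre [ 0.591  -0.0701  0.0963]
rim scene [array([ 0.6439, -0.1049,  0.1203]), array([ 0.6491, -0.0507,  0.1203])] exp centre pocket
```

>>> carry_out(
  commands=[
    [[0,0,0,0.1,0.13,0,0.5],[0,0,0,0.1,0.13,0,0.5],[0,0,0,0.1,0.13,0.4,0.5],[0,0,0,0.1,0.13,0.8,0.5],[0,0,0,0.1,0.13,1.2,0.5],[0,0,0,0.1,0.13,1.6,0.5],[0,0,0,0.1,0.13,2.0,0.5],[0,0,0,0.1,0.13,2.3,0.5],[0,0,0,0.1,0.13,2.45,0.5],[0,0,0,0.1,0.13,2.45,0.5]],
  ],
)

```text
clock: 11.27
tool_pos: [0.5587, -0.0636, 0.1311]
eef_rot: [0.078, 0.997, -0.0, -0.0]
contact_force: [-0.8, 0.1, -3.0]
opening: 0.131
```

```bash
python3 - <<'E'
from h import *
b=snap("scene","s12");crop(b,270,150,390,260,6,"cs12");w=snap("wrist","w12");crop(w,250,150,380,215,6,"cw12")
go([.559,-.0638,.1308],171.1)
print(r.get_state()["moment"])
E
```

```text
clock 11.3667 tool [ 0.559  -0.0636  0.1312] yawx 171.02183966820698 F [ 0.3156  0.6977 -2.6937] open 1.1403506107105053
-> turn [ 0.0002  0.0003 -0.0014] shift cm [-0.0063 -0.0229  0.041 ] rows 0.011363233801190356 0.011366258237825031
[ 0.0676  0.0935 -0.0221]
```

View pics/cs12.png

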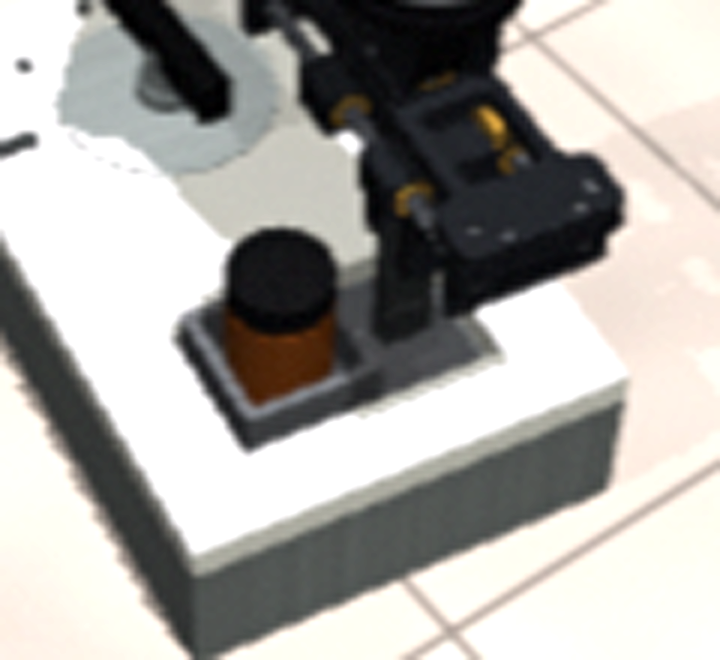

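View pics/cw12.png

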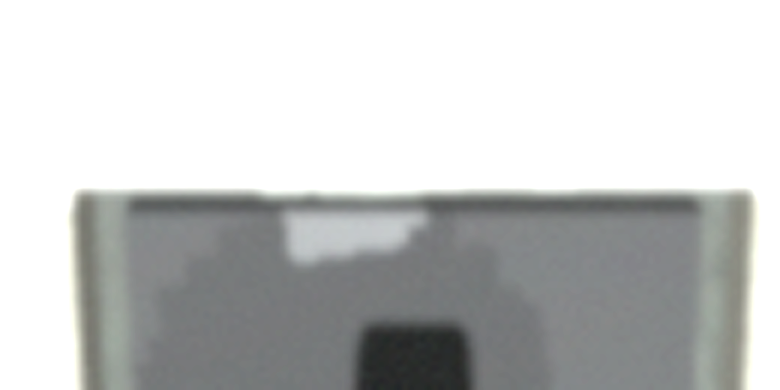

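>>> carry_out(
  commands=[
    [[0,0,0,0,0,0.04,0.5],[0,0,0,0,0,0.08,0.5],[0,0,0,0,0,0.12,0.5],[0,0,0,0,0,0.12,0.5],[0,0,0,0,0,0.12,0.5]],
  ],
)

```text
clock: 11.78
tool_pos: [0.5589, -0.0636, 0.1309]
eef_rot: [0.078, 0.997, -0.0, 0.0]
contact_force: [-1.8, -0.7, 5.5]
opening: 0.137
```

```bash
python3 - <<'E'
from h import *
go([.559,-.0638,.1308],171.1)
E
```

```text
clock 11.7833 tool [ 0.5589 -0.0636  0.1309] yawx 171.0192773210268 F [-1.784  -0.717   5.5057] open 1.2033740430759485
-> turn [-0.0001  0.0008 -0.0014] shift cm [-0.0087 -0.0206  0.0071] rows 0.005621772709477588 0.013046247057321034
```

>>> carry_out(
  commands=[
    [[0,0,0,0,0,0,3],[0,0,0,0,0,0,4.5],[0,0,0,0,0,0,4.5],[0,0,0,0,0,0,4.5],[0,0,0,0,0,-1.5,4.5],[0,0,0,0,0,-4,4.5],[0,0,0,0,0,-8,4.5],[0,0,0,0,0,-10,4.5],[0,0,0,0,0,-10,4.5]],
  ],
)

```text
clock: 12.53
tool_pos: [0.5618, -0.0633, 0.2345]
eef_rot: [0.078, 0.997, 0.0, 0.005]
contact_force: [-0.7, -0.6, -0.3]
opening: 0.509
```

```bash
python3 - <<'E'
from h import *
b=snap("scene","s13");crop(b,240,120,390,260,5,"cs13");w=snap("wrist","w13")
go([.564,-.225,.2],171.1)
E
```

```text
clock 12.6333 tool [ 0.5591 -0.0638  0.2304] yawx 171.00245056174015 F [ 0.3794 -0.4811 -0.0599] open 4.505763444493232
-> turn [ 0.      0.0014 -0.0017] shift cm [ -3.0027 -15.8449   3.0409] rows 3.9355222046194167 0.017856380946354087
```

View pics/cs13.png

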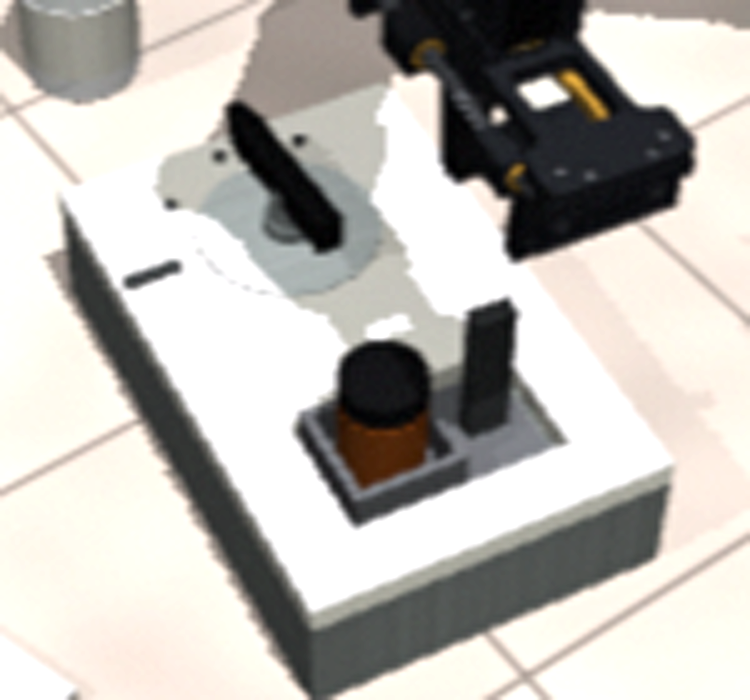

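View pics/w13.png

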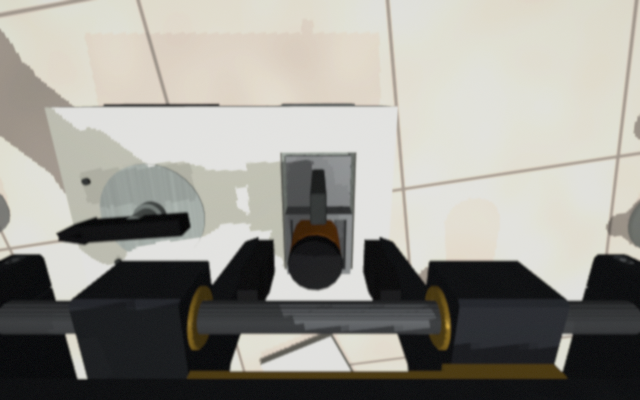

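```bash
python3 - <<'E'
from h import *
w=load("w13");crop(w,40,100,220,270,4,"cw13")
go([.5645,-.2262,.2],86.4); print(r.get_state()["q"])
E
```

```text
clock 12.6333 tool [ 0.5591 -0.0638  0.2304] yawx 171.00245056174015 F [ 0.3794 -0.4811 -0.0599] open 4.505763444493232
-> turn [0.0011 0.0012 1.4766] shift cm [ -3.0709 -15.9556   3.041 ] rows 3.964167737949417 11.815989421747902
[ 0.3027  0.6542 -0.4561  1.768   0.3809  0.8063  1.0752]
```

View pics/cw13.png

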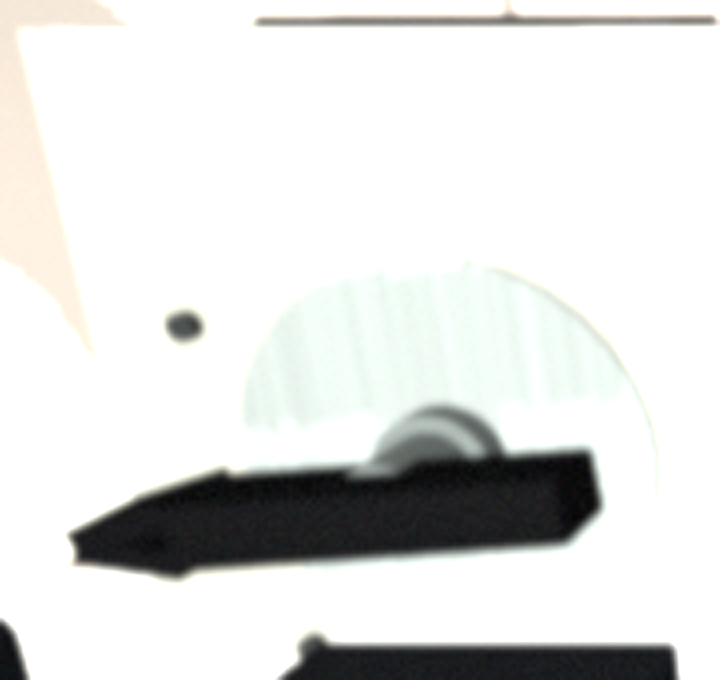

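>>> carry_out(
  commands=[
    [[0,0,0.12,-0.3,-1.6,0,4.5],[0,0,0.24,-0.6,-3.5,0,4.5],[0,0,0.36,-1,-5.5,0,4.5],[0,0,0.48,-1.4,-7.5,0,4.5],[0,0,0.6,-1.8,-9.5,0,4.5],[0,0,0.72,-2.2,-11.5,0,4.5],[0,0,0.84,-2.6,-13.5,0,4.5],[0,0,0.96,-3,-15,0,4.5],[0,0,1.08,-3.07,-15.96,0,4.5],[0,0,1.2,-3.07,-15.96,0,4.5]],
  ],
)

```text
clock: 13.47
tool_pos: [0.5624, -0.2295, 0.2277]
eef_rot: [0.631, 0.775, -0.002, -0.001]
contact_force: [-0.0, 0.7, 0.3]
opening: 0.512
```

>>> carry_out(
  commands=[
    [[0,0,0.12,0,0,1.5,4.5],[0,0,0.24,0,0,3,4.5],[0,0,0.277,0,0,3,4.5],[0,0,0.277,0,0,3,4.5],[0,0,0.277,0,0,3,4.5],[0,0,0.277,0,0,3,4.5]],
  ],
)

```text
clock: 13.97
tool_pos: [0.564, -0.2261, 0.1994]
eef_rot: [0.729, 0.685, -0.0, -0.0]
contact_force: [-0.7, -0.5, -0.7]
opening: 0.51
```

```bash
python3 - <<'E'
from h import *
w=snap("wrist","w14")
go([.5645,-.2262,.112],86.4); print(r.get_state()["q"])
E
```

```text
clock 14.0167 tool [ 0.5642 -0.2261  0.1998] yawx 86.4434381445418 F [ 0.207  -0.6193  0.692 ] open 4.499069688250499
-> turn [-0.0002 -0.      0.0008] shift cm [-0.0049  0.0347  8.7758] rows 2.1045191411044053 0.006310347705883543
[ 0.3291  0.7196 -0.042   1.6718  0.0406  0.7512  0.2058]
```

View pics/w14.png

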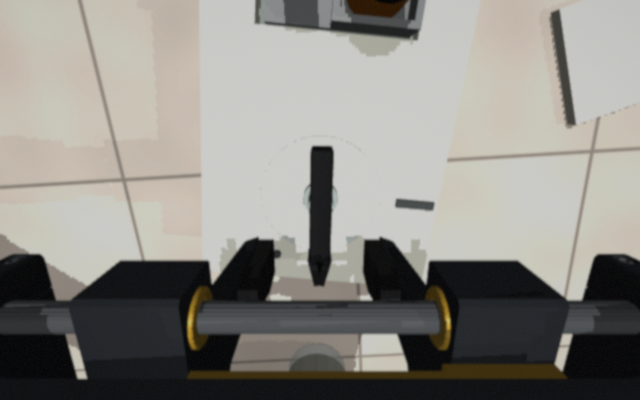

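```bash
python3 - <<'E'
from h import *
w=load("w14")
b=onz(w,321,147,.124);t=onz(w,319,284,.124);m=onz(w,414.5,204,.083)
d=t-b;L=np.linalg.norm(d);ax=b+d/L*.045
print(b,t,L,"yaw",np.degrees(np.arctan2(d[1],d[0])),"axis",ax,"mark",m,"axis->mark",np.linalg.norm((m-ax)[:2]),np.degrees(np.arctan2(*(m-ax)[1::-1])))
m1,m2=onz(w,396,203,.083),onz(w,433,206,.083);print("mark dir",np.degrees(np.arctan2(*(m1-m2)[1::-1])))
E
```

```text
[ 0.5682 -0.1807  0.124 ] [ 0.5605 -0.285   0.124 ] 0.10458370345704701 yaw -94.22491550111489 axis [ 0.5649 -0.2256  0.124 ] mark [ 0.6441 -0.2388  0.083 ] axis->mark 0.08024908991907476 -9.484197513494795
mark dir 171.66365537148843
```

>>> carry_out(
  commands=[
    [[0,0,0.004,0,0.08,2,4.5],[0,0,0.004,0,0.08,5,4.5],[0,0,0.004,0,0.08,7.5,4.5],[0,0,0.004,0,0.08,8.6,4.5],[0,0,0.004,0,0.08,8.7,4.5],[0,0,0.004,0,0.08,8.7,4.5],[0,0,0.004,0,0.08,8.7,4.5]],
  ],
  force=40,
)

```text
clock: 14.6
tool_pos: [0.5661, -0.2266, 0.1143]
eef_rot: [0.73, 0.683, 0.001, 0.001]
contact_force: [-0.6, -0.3, -0.0]
opening: 0.508
```

>>> carry_out(
  commands=[
    [[0,0,0,0,0,0,3],[0,0,0,0,0,0,2],[0,0,0,0,0,0,1],[0,0,0,0,0,0,1],[0,0,0,0,0,0,1],[0,0,0,0,0,0,1],[0,0,0,0,0,0,1],[0,0,0,0,0,0,1]],
  ],
  force=40,
)

```text
clock: 15.27
tool_pos: [0.5653, -0.2262, 0.1136]
eef_rot: [0.73, 0.683, 0.0, 0.0]
contact_force: [-1.2, 0.4, 5.2]
opening: 0.203
```

```bash
python3 - <<'E'
from h import *
go([.565,-.226,.112],170.9)
E
```

```text
clock 15.2667 tool [ 0.5653 -0.2262  0.1136] yawx 86.15675858636227 F [-1.1879  0.3664  5.2469] open 1.786213696601263
-> turn [ 0.0005  0.0008 -1.479 ] shift cm [ 0.0225 -0.0332  0.1556] rows 0.03853912659209579 11.835649082647917
```

>>> carry_out(
  commands=[
    [[0,0,0,0,0,0,1],[0,0,0,0,0,0,1],[0,0,0,0,0,0,1]],
  ],
)

```text
clock: 15.52
tool_pos: [0.5653, -0.2262, 0.1136]
eef_rot: [0.73, 0.683, 0.0, 0.0]
contact_force: [-0.6, -0.1, 5.8]
opening: 0.202
```

```bash
python3 - <<'E'
from h import *
go([.565,-.226,.112],170.9)
w=snap("wrist","w15")
E
```

```text
clock 15.5167 tool [ 0.5653 -0.2262  0.1136] yawx 86.16165537781667 F [-0.6191 -0.1139  5.8183] open 1.784024654868877
-> turn [ 0.0005  0.0007 -1.479 ] shift cm [ 0.0216 -0.0322  0.1553] rows 0.03837656279607383 11.834965127669067
```

View pics/w15.png

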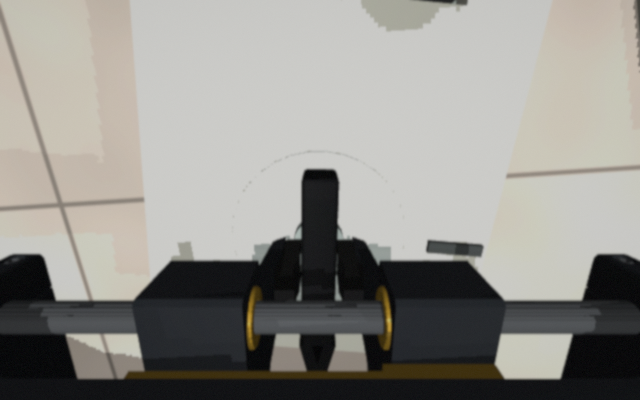

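>>> carry_out(
  commands=[
    [[0,0,-0.06,0,0,0,1],[0,0,-0.17,0,0,0,1],[0,0,-0.29,0,0,0,1],[0,0,-0.41,0,0,0,1],[0,0,-0.53,0,0,0,1],[0,0,-0.65,0,0,0,1],[0,0,-0.77,0,0,0,1],[0,0,-0.88,0,0,0,1],[0,0,-0.98,0,0,0,1],[0,0,-0.98,0,0,0,1]],
  ],
  force=40,
)

```text
clock: 16.4
tool_pos: [0.5649, -0.2264, 0.1135]
eef_rot: [0.321, 0.947, 0.0, 0.0]
contact_force: [-2.5, -0.3, 5.8]
opening: 0.202
```

```bash
python3 - <<'E'
from h import *
go([.565,-.226,.1136],170.9); print(r.get_state()["moment"])
E
```

```text
clock 16.4 tool [ 0.5649 -0.2264  0.1135] yawx 142.52049831427374 F [-2.5281 -0.3242  5.8035] open 1.7798659854079883
-> turn [ 0.0002  0.0002 -0.4953] shift cm [ 0.0192  0.0347 -0.0076] rows 0.009688124667303689 3.9636181572769926
[ 0.0517  0.2902 -0.0064]
```

>>> carry_out(
  commands=[
    [[0,0,-0.08,0,0,0,1],[0,0,-0.19,0,0,0,1],[0,0,-0.3,0,0,0,1],[0,0,-0.41,0,0,0,1],[0,0,-0.495,0,0,0,1],[0,0,-0.495,0,0,0,1],[0,0,-0.495,0,0,0,1]],
  ],
)

```text
clock: 16.98
tool_pos: [0.5649, -0.2265, 0.1135]
eef_rot: [0.081, 0.997, -0.0, 0.0]
contact_force: [-0.8, -0.2, 6.3]
opening: 0.209
```

```bash
python3 - <<'E'
from h import *
go([.565,-.226,.1136],170.9); print(r.get_state()["moment"])
w=snap("wrist","w16");b=snap("scene","s16");crop(b,240,110,390,240,5,"cs16")
E
```

```text
clock 16.9833 tool [ 0.5649 -0.2265  0.1135] yawx 170.65864504953015 F [-0.7812 -0.2282  6.3376] open 1.8434213664019328
-> turn [-0.0003  0.0001 -0.0042] shift cm [-0.0028  0.0538 -0.0104] rows 0.01315330016920453 0.033802146842446534
[0.0091 0.3161 0.0228]
```

View pics/w16.png

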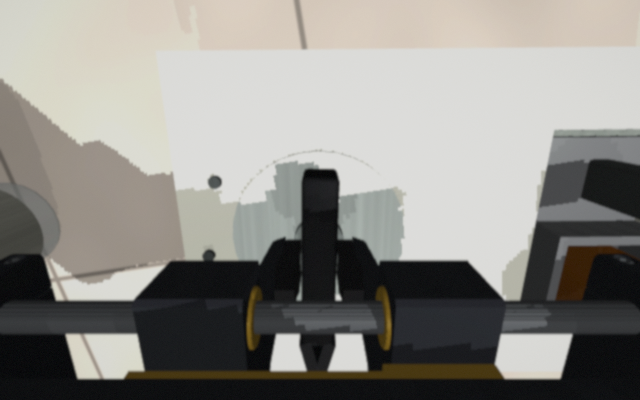

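View pics/cs16.png

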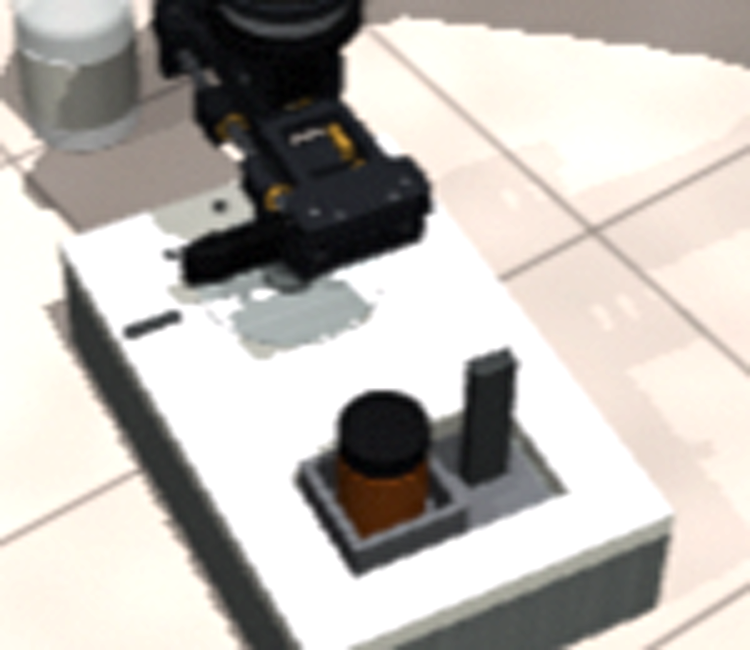

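>>> carry_out(
  commands=[
    [[0,0,-0.004,0,0,0,1],[0,0,-0.004,0,0,-0.3,1],[0,0,-0.004,0,0,-0.6,1],[0,0,-0.004,0,0,-0.9,1],[0,0,-0.004,0,0,-1.2,1],[0,0,-0.004,0,0,-1.5,1],[0,0,-0.004,0,0,-1.7,1],[0,0,-0.004,0,0,-1.8,1],[0,0,-0.004,0,0,-1.8,1]],
  ],
  force=55,
)

```text
clock: 17.83
tool_pos: [0.5645, -0.2264, 0.1291]
eef_rot: [0.079, 0.997, 0.0, -0.001]
contact_force: [4.8, -1.5, -19.4]
opening: 0.197
```

```bash
python3 - <<'E'
from h import *
go([.565,-.226,.1136],170.9); print(r.get_state()["moment"])
w=snap("wrist","w17")
E
```

```text
clock 17.8333 tool [ 0.5645 -0.2264  0.1291] yawx 170.89645484948545 F [  4.7918  -1.4851 -19.4345] open 1.733861649052267
-> turn [ 0.0005 -0.0014 -0.0001] shift cm [-0.0467  0.0462  1.5497] rows 0.37197227270780736 0.012211341899397357
[-0.5811 -1.0487 -0.055 ]
```

View pics/w17.png

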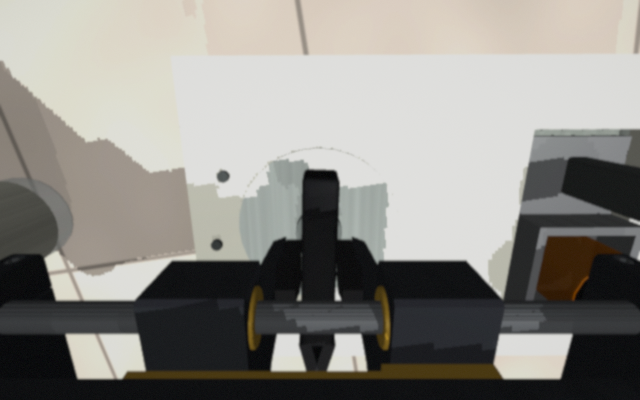

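>>> carry_out(
  commands=[
    [[0,0,0,0,0,0.1,1],[0,0,0,0,0,0.2,1],[0,0,0,0,0,0.2,3],[0,0,0,0,0,0.2,4.5],[0,0,0,0,0,0.2,4.5],[0,0,0,0,0,0.2,4.5],[0,0,0,0,0,-2,4.5],[0,0,0,0,0,-6,4.5],[0,0,0,0,0,-10,4.5],[0,0,0,0,0,-12,4.5]],
  ],
)

```text
clock: 18.72
tool_pos: [0.567, -0.2256, 0.2561]
eef_rot: [0.079, 0.997, -0.0, 0.003]
contact_force: [1.4, 0.4, -0.2]
opening: 0.509
```

>>> carry_out(
  commands=[
    [[0,0,0,3,0,-2,4.5],[0,0,0,7,0,-4,4.5],[0,0,0,11,0,-5,4.5],[0,0,0,14,0,-5,4.5],[0,0,0,14,0,-5,4.5],[0,0,0,14,0,-5,4.5]],
  ],
)

```text
clock: 19.22
tool_pos: [0.4254, -0.2039, 0.3019]
eef_rot: [0.079, 0.997, -0.001, 0.0]
contact_force: [0.6, -0.1, 0.6]
opening: 0.512
```

```bash
python3 - <<'E'
from h import *
b=snap("scene","s18");crop(b,240,110,390,240,5,"cs18");a=snap("top","t18");crop(a,270,160,430,280,5,"ct18")
print(r.get_state()["tool_pos"])
E
```

```text
[ 0.4281 -0.204   0.3016]
```

View pics/cs18.png

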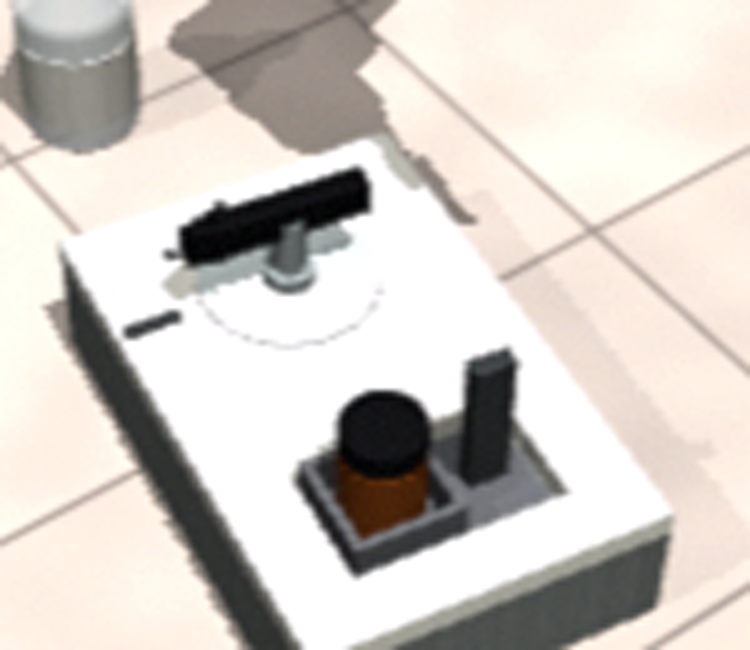

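View pics/t18.png

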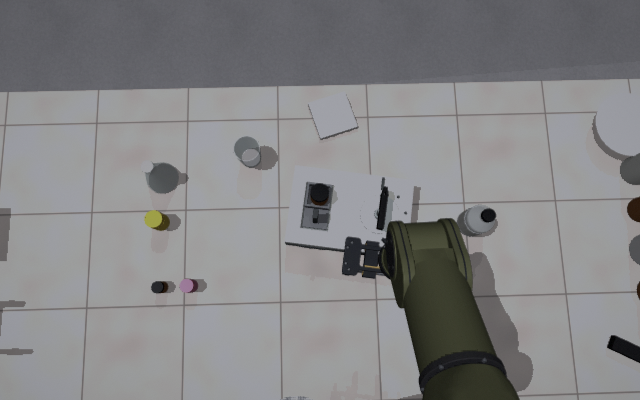

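View pics/ct18.png

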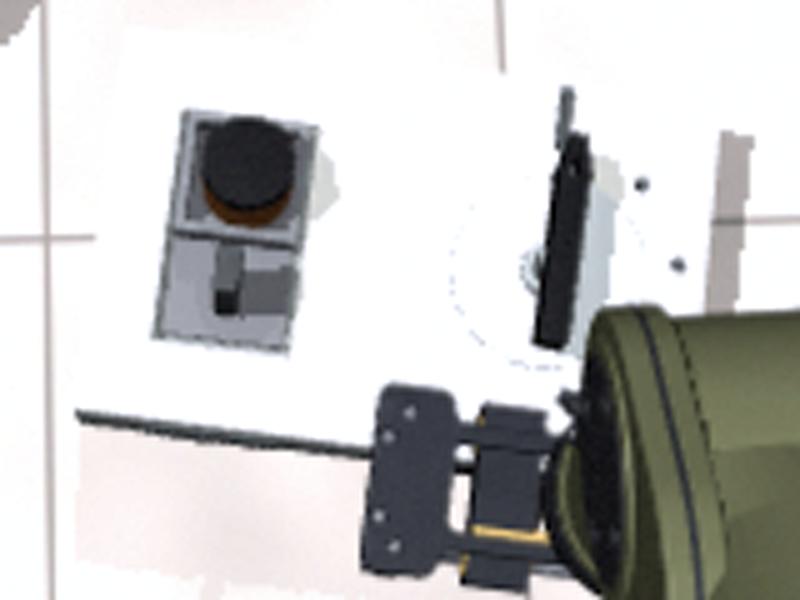

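```bash
python3 - <<'E'
from h import *
a=load("t18");b=load("s18")
T=lambda x,y:(x/5+270-.4,y/5+160-.4); S=lambda x,y:(x/5+240-.4,y/5+110-.4)
Ti=lambda p:((p[0]+.4-270)*5,(p[1]+.4-160)*5); Si=lambda p:((p[0]+.4-240)*5,(p[1]+.4-110)*5)
x=np.array([.988,-.156,0]);ax=np.array([.565,-.226,0])
for z in (.124,.139):
  for n,d in(("tip",.059),("blunt",-.045)):
    p=ax+x*d;p[2]=z;print(z,n,"top crop",Ti(proj(a,p)),"scene crop",Si(proj(b,p)))
c=np.array([.590,-.0685,0]);y=np.array([.156,.988,0])
for z in(.095,.1):
  for sx,sy in((56,31),(56,-31)):
    p=c+x*sx/1e3+y*sy/1e3;p[2]=z;print("rim",z,Si(proj(b,p)),Ti(proj(a,p)))
E
```

```text
0.124 tip top crop (np.float64(570.7751251892978), np.float64(138.30086932320768)) scene crop (np.float64(185.43066605962167), np.float64(253.16995824871384))
0.124 blunt top crop (np.float64(548.4128407059379), np.float64(346.09646197276675)) scene crop (np.float64(365.82494484443004), np.float64(191.49095368230746))
0.139 tip top crop (np.float64(575.3400867974005), np.float64(131.64426533130836)) scene crop (np.float64(184.1153128844249), np.float64(232.37166037649004))
0.139 blunt top crop (np.float64(552.75390304147), np.float64(342.0828034060898)) scene crop (np.float64(366.2297601563793), np.float64(170.66698189557655))
rim 0.095 (np.float64(356.73259543272366), np.float64(549.4381720438996)) (np.float64(187.51850526792822), np.float64(108.15206377184921))
rim 0.095 (np.float64(299.9852377587976), np.float64(459.7507165581925)) (np.float64(309.23494072365713), np.float64(123.78702147993096))
rim 0.1 (np.float64(356.84986702173745), np.float64(543.0296594969366)) (np.float64(187.38181693605725), np.float64(105.88112362149232))
rim 0.1 (np.float64(299.9105280680766), np.float64(453.24321771315795)) (np.float64(309.60886760920687), np.float64(121.58077855275295))
```

```bash
python3 -c "
from plant import r
print(r.finish_job())"
```

```text
the job is handed in; nothing more can be done
None
```

I finished the job and handed it in at about 19.3 s of the 61 s allowed; it reports no verdict. The large amber jar stands upright in the carrier's pocket, and the loaded carrier is seated in the analyser's recess. The T-handle is turned to the long mark and pulled up to its stop.

**Carrier:** it touched the recess floor with the tool at z = 0.1309 m, against 0.1308 m expected. In the final scene view the pocket rim lies within about 3 enlarged-crop pixels (under 1 image pixel) of where a fully seated, level carrier should be.

**T-handle:** it turned about 84.7° with the bar still lined up with the gripper, and its point faces the mark in both views. It then rose 15.6 mm to a hard stop at about 19 N. After release, the bar's top sits at its fully-out height in the scene view.

**Bystanders:** the beaker, flask and clear bottle are at the same image positions as at the start.

**Disagreements:**
- The scene and top cameras differed by 2–5 mm. I used the wrist view for the two fits.
- The gripper read about 18 mm on the 16 mm bar. The grip did not slip.

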